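# Fetch the instrument cassette from behind the bottles

## Task

Stand all three bottles upright in the plain white side tray first, leaving the cassette where it lies, then fetch the steel instrument cassette from behind them and lay it flat inside the white rectangle of the green-lined work tray. Only when it lies there, put each bottle back upright, centred on the spot of its own cap colour. Never tip a bottle over, and leave the amber jar where it stands.

Things in the scene. Friction and masses are not known exactly. Their poses are not given: they have to be found in the camera images.
- bottle_blue: Upright white plastic bottle with a blue cap and a blue label band, 44 mm in diameter, 120 mm tall, about 0.2 kg; the straight body reaches to 68 mm above its foot, above that it narrows to the cap. Origin: centre of its underside, z up. It starts standing on the blue spot.
- bottle_yellow: Upright white plastic bottle with a yellow cap and a yellow label band, 44 mm in diameter, 120 mm tall, about 0.2 kg; the straight body reaches to 68 mm above its foot, above that it narrows to the cap. Origin: centre of its underside, z up. It starts standing on the yellow spot.
- bottle_red: Upright white plastic bottle with a red cap and a red label band, 44 mm in diameter, 120 mm tall, about 0.2 kg; the straight body reaches to 68 mm above its foot, above that it narrows to the cap. Origin: centre of its underside, z up. It starts standing on the red spot.
- cassette: Closed flat steel instrument cassette, a rigid box 140 mm long (its x), 44 mm wide (its y), 28 mm tall, 0.3 kg; black perforations and an orange strip at each end of its top. Origin: centre of its underside. Lies behind the row of bottles (seen from the robot), about parallel to the row, 12 to 35 mm from them, in the bay tray (floor 4 mm, rim 12 mm above the table; over 15 mm of floor behind it).
- spot_blue: Fixed blue disc, 62 mm in diameter, 2 mm thick, on the bay tray's floor: home of the bottle with the blue cap. Origin: centre of its underside, 4 mm above the table (top at 6 mm). The three spots form a straight row, 72 mm apart, along their y axis; their x axis points across the row, away from the robot, to the cassette. The colours' order changes.
- spot_yellow: Fixed yellow disc, 62 mm in diameter, 2 mm thick, on the bay tray's floor: home of the bottle with the yellow cap. Origin: centre of its underside, 4 mm above the table (top at 6 mm). The three spots form a straight row, 72 mm apart, along their y axis; their x axis points across the row, away from the robot, to the cassette. The colours' order changes.
- spot_red: Fixed red disc, 62 mm in diameter, 2 mm thick, on the bay tray's floor: home of the bottle with the red cap. Origin: centre of its underside, 4 mm above the table (top at 6 mm). The three spots form a straight row, 72 mm apart, along their y axis; their x axis points across the row, away from the robot, to the cassette. The colours' order changes.
- side_tray: Fixed plain white open tray, 210 mm long (its x) by 110 mm wide (its y), walls 4 mm thick and 12 mm tall, floor 4 mm above the table. Origin: centre of its underside, at table height. The parking area for the bottles; it is on the left or the right.
- work_tray: Fixed steel open tray lined in green, a white rectangle drawn on it, 210 mm long (its x), 110 mm wide (its y), walls 4 mm thick, 12 mm tall, lined floor 6 mm above the table. Origin: centre of its underside, at table height. The rectangle (inside 160 by 64 mm) is centred in the tray, long side along the tray's x. It is on the other side from the white tray.
- amber_jar: Bystander: round amber glass jar with a black lid, 60 mm in diameter, 90 mm tall, stands upright beyond the work. Origin: centre of its underside. To be left alone.

How it is judged:
By the outcome, as a careful person would: the job done as asked, in the order asked, and still so for the second after the job is handed in, with the robot touching nothing.
It also fails if it takes over 147 s, if anything falls off the work surface, if the arm or the gripper's body presses on something with over 40 N, if the wrist force passes 120 N, or if a joint passes its speed limit or range.

## Robot

A 6-joint arm with a two-finger parallel gripper is mounted at the origin on the work surface. World frame = base frame: x ahead of the robot, y to its left, z up, the work surface at z = 0. Lengths are in m, angles in rad, forces in N, time in s.
With the tool pointing down it reaches from about 0.3 to 0.825 m from the base axis. Payload 5.4 kg.
Tool frame: the origin (TCP) lies midway between the tips of the shut fingers; the grasp point (between the pads) lies env.tcp_to_grasp behind it (env.tcp_to_grasp is the distance from the TCP to the grasp point, in m); z points along the fingers, x is the direction in which the jaws open and shut, and the axes are right-handed (so a half turn about z gives the same grasp; the last joint's range is limited). The gripper opens to 92 mm and grips with 3 to 60 N. Pads are 20 mm wide; open, the fingers measure 128 mm over their backs; the gripper's body (75 mm by 189 mm) begins 69 mm behind the grasp point.
Start: joints at [1.013, 0.158, 1.597, -0, 1.386, -0.21], TCP at [0.196, 0.541, 0.215] pointing down, gripper open.
Joint ranges: [-2.91, 2.91], [-0.94, 2.29], [0.18, 2.7], [-1.29, 4.43], [0.17, 2.64], [-3, 3]. Speed limits (rad/s): [2.57, 2.57, 3.14, 3.14, 3.14, 3.14].

## Interface

Orientations are given as a unit quaternion [w, x, y, z].
In Python, from cell import env, optics gives the robot as it stands.
- The arm moves only by the tool drive_tool, never from a script. Its argument "increments" is a list of rows, each an object with "dp": the shift along the world's x, y, z in mm, a list of three; "delta_rot": the turn, a rotation vector about the world's x, y, z in degrees, a list of three; "fingers": the gripper's target within -1 to 1 (shut at 1, half-way at 0, fully open at -1). In form: [{"dp": [x, y, z], "delta_rot": [wx, wy, wz], "fingers": fingers}, ...]. A call has 1 to 10 rows; each row shifts and turns the pose as measured when the row begins; what a row does not reach is not made up. A row lasts 1/10 s, in which the tool goes at most 50 mm and 8.59 degrees, less where a joint would pass 70% of its speed; a pose out of reach is approached as far as the arm can. A call with a gripper value outside its range is refused whole. The fingers move at their own pace and stop on an object; "squeeze" is the grip in N (left out, the last holds). Time passes only in rows, so rows that do not move let the fingers close. It gives the time, the measured TCP pose, the force and the opening at its end, in the units of the state.
- env.get_state(): the state, without advancing time (a new reading comes with each control period).
- optics.read_camera(name): name is "scene" or "top" or "wrist"; returns a dict with "img" (384x512x3 uint8, red, green, blue), "fx", "fy", "cx", "cy" (pixels), "k1" (the pictures are not rectified: a ray, as slopes to the right and down, at radius r is drawn at 1 + k1 r^2 times it, then the intrinsics apply), "cam_to_world" (4x4, takes a point from camera to world coordinates); the wrist camera has in their place "tool_from_camera" (4x4, takes a point from camera to tool coordinates, whose origin is the TCP and whose axes are the tool frame's). Camera axes: x right, y down, z forward; pixel columns grow to the right and rows downward; lengths in m; the calibration is good to about 2 mm. A picture is of the moment at which its call begins: read the wrist's pose just before it. There is no depth.
- env.finish_job(): hands the job in, once; it reports no verdict.
The state is a dict: "time": time; "qpos": joint angles; "dq": joint speeds; "joint_efforts": joint torques, N m; "tcp_pos": TCP position; "tcp_rot": TCP orientation; "wrist_force": force on the tool from outside, world axes, zero at the start; "torque": the same for the moment, N m; "gripper_width": opening from 0.0 (shut) to 1.0 (fully open).
Only numpy, scipy, OpenCV 4.12 (cv2) and the standard library are available. Lean on these libraries where they do the work, as an engineer would, in place of code of your own. Each camera call takes 0.05 s, during which the arm holds its last target.

## Working session

There is one attempt and no reset: what is moved stays moved. The work goes in short steps, Python scripts to look and compute and a tool call to move; the robot and the scene stay as the last step left them, time stands still between calls to the robot, and variables do not carry over. Pictures are saved under pics/ and viewed, and the job is handed in when it is done.

Besides the shell and the picture viewer there is one more tool, called after "Request:" as name(argument=value, ...) on one line, values as JSON. drive_tool: Moves the arm, as the interface text tells. Its arguments: {"type":"object","properties":{"increments":{"type":"array"},"squeeze":{"type":"number"}},"required":["increments"]}

```bash
ls; mkdir -p pics
python3 - <<'E'
from cell import env, optics
import cv2
print(env.get_state(), env.tcp_to_grasp)
for n in ("scene","top"):
    d=optics.read_camera(n); cv2.imwrite(f"pics/{n}0.png",cv2.cvtColor(d["img"],cv2.COLOR_RGB2BGR))
    print({k:v for k,v in d.items() if k!="img"})
E
```

```text
pics
{'time': 0.0, 'qpos': array([ 1.01286053e+00,  1.59011203e-01,  1.59822937e+00, -1.23632859e-05,
        1.38617172e+00, -2.10132696e-01]), 'dq': array([ 2.18057331e-04, -1.17520621e-03,  1.43360248e-03, -2.58915839e-03,
       -6.03637680e-05,  4.01787504e-04]), 'joint_efforts': array([-3.81503905e-04, -3.85546267e+01, -3.22122753e+01,  7.03644147e-02,
        3.73459153e-02, -1.26071654e-04]), 'tcp_pos': array([0.19568618, 0.54002056, 0.2136416 ]), 'tcp_rot': array([ 3.61036536e-04,  8.18788745e-01,  5.74094210e-01, -8.35143515e-04]), 'wrist_force': array([-0.02096256, -0.51794419, -0.76785832]), 'torque': array([0.0269926 , 0.0456004 , 0.01084091]), 'gripper_width': 1.0040654177916326} 0.0187
{'fx': 414.0043231967401, 'fy': 414.0043231967401, 'cx': 264.437835828701, 'cy': 193.83427268249295, 'k1': 0.007144316998088303, 'cam_to_world': array([[ 0.55384035,  0.61281716, -0.56366301,  1.24063208],
       [ 0.83261581, -0.41041797,  0.37189784, -0.39363904],
       [-0.00343204, -0.67528677, -0.73754729,  0.82713338],
       [ 0.        ,  0.        ,  0.        ,  1.        ]])}
{'fx': 363.3160297115982, 'fy': 363.3160297115982, 'cx': 257.98027941808533, 'cy': 191.4655935188362, 'k1': -0.0022846038860964667, 'cam_to_world': array([[ 0.02711778, -0.9936376 ,  0.1093112 ,  0.53624231],
       [-0.99935452, -0.02952514, -0.02046462,  0.01680779],
       [ 0.02356184, -0.10868569, -0.99379689,  0.805481  ],
       [ 0.        ,  0.        ,  0.        ,  1.        ]])}
```

View pics/scene0.png

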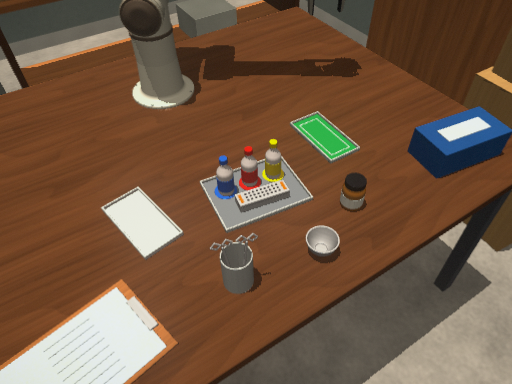

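View pics/top0.png

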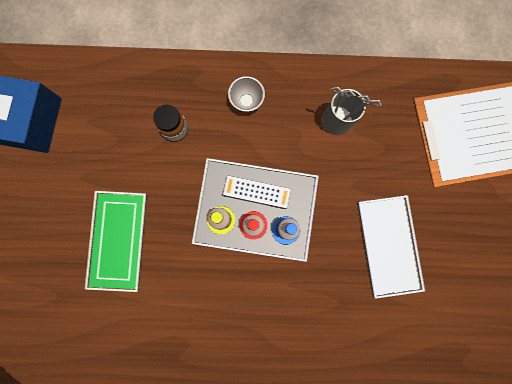

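```bash
cat > h.py <<'E'
import numpy as np, cv2
from cell import env, optics
from scipy.spatial.transform import Rotation as R
def tcpT():
    s=env.get_state(); q=s["tcp_rot"]; T=np.eye(4); T[:3,:3]=R.from_quat([q[1],q[2],q[3],q[0]]).as_matrix(); T[:3,3]=s["tcp_pos"]; return T
def grab(n,save=None):
    T=tcpT() if n=="wrist" else None
    d=optics.read_camera(n)
    d["T"]=T@d["tool_from_camera"] if n=="wrist" else d["cam_to_world"]
    if save: cv2.imwrite(f"pics/{save}.png",cv2.cvtColor(d["img"],cv2.COLOR_RGB2BGR))
    return d
def unproj(d,px,z):
    px=np.atleast_2d(np.asarray(px,float)); dd=(px-[d["cx"],d["cy"]])/[d["fx"],d["fy"]]
    u=dd.copy()
    for _ in range(10): u=dd/(1+d["k1"]*(u**2).sum(1,keepdims=True))
    r=np.c_[u,np.ones(len(u))]@d["T"][:3,:3].T; o=d["T"][:3,3]
    t=(z-o[2])/r[:,2]; return o+r*t[:,None]
def proj(d,P):
    P=np.atleast_2d(P); c=(P-d["T"][:3,3])@d["T"][:3,:3]; u=c[:,:2]/c[:,2:]
    u=u*(1+d["k1"]*(u**2).sum(1,keepdims=True)); return u*[d["fx"],d["fy"]]+[d["cx"],d["cy"]]
def masks(img):
    h=cv2.cvtColor(img,cv2.COLOR_RGB2HSV); H,S,V=[h[...,i].astype(int) for i in range(3)]
    return dict(blue=(H>100)&(H<125)&(S>150)&(V>60), yellow=(H>24)&(H<34)&(S>150)&(V>110), red=((H<5)|(H>174))&(S>170)&(V>110),
      green=(H>50)&(H<80)&(S>120), orange=(H>10)&(H<22)&(S>140)&(V>170))
def comps(m,mn=8):
    n,l,s,c=cv2.connectedComponentsWithStats(m.astype(np.uint8)); return [(s[i],c[i],l==i) for i in range(1,n) if s[i,4]>=mn]
def yaw():
    T=tcpT(); return np.degrees(np.arctan2(T[1,0],T[0,0]))
E
python3 - <<'E'
from h import *
d=grab("top")
m=masks(d["img"])
for k in m:
    for s,c,_ in comps(m[k]): print(k,s,c.round(1))
big=cv2.resize(d["img"][150:270,180:340],None,fx=5,fy=5,interpolation=cv2.INTER_CUBIC)
cv2.imwrite("pics/bay.png",cv2.cvtColor(big,cv2.COLOR_RGB2BGR))
d=grab("scene"); m=masks(d["img"])
big=cv2.resize(d["img"][130:230,190:320],None,fx=6,fy=6,interpolation=cv2.INTER_CUBIC)
cv2.imwrite("pics/bays.png",cv2.cvtColor(big,cv2.COLOR_RGB2BGR))
E
```

```text
blue [   0   76   40   68 1822] [ 17.8 107.6]
blue [272 216  26  28 201] [280.3 231.9]
blue [286 223  11  11  96] [290.8 228.3]
yellow [207 206  28  28 206] [223.9 222.7]
yellow [211 212  12  11 105] [216.4 217. ]
red [240 211  27  28 207] [252.7 224.4]
red [248 219  11  12  94] [253.  224.5]
green [  88  194   55   95 1619] [114.8 241.6]
green [  99  203   35   76 2119] [116.2 240.6]
orange [ 414   82   98  105 1083] [452.1 136.4]
orange [227 179   5  14  36] [229.2 185.8]
orange [282 191   5  13  31] [284.  196.5]
```

View pics/bay.png

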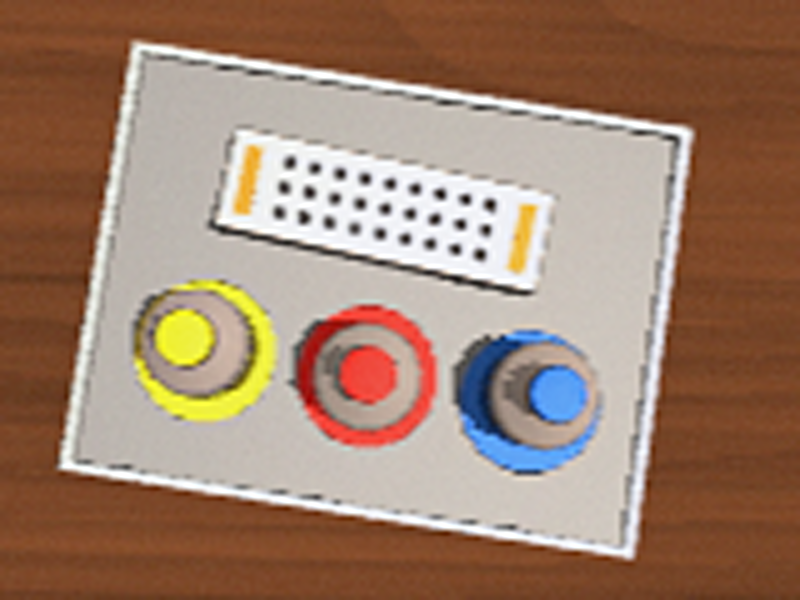

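View pics/bays.png

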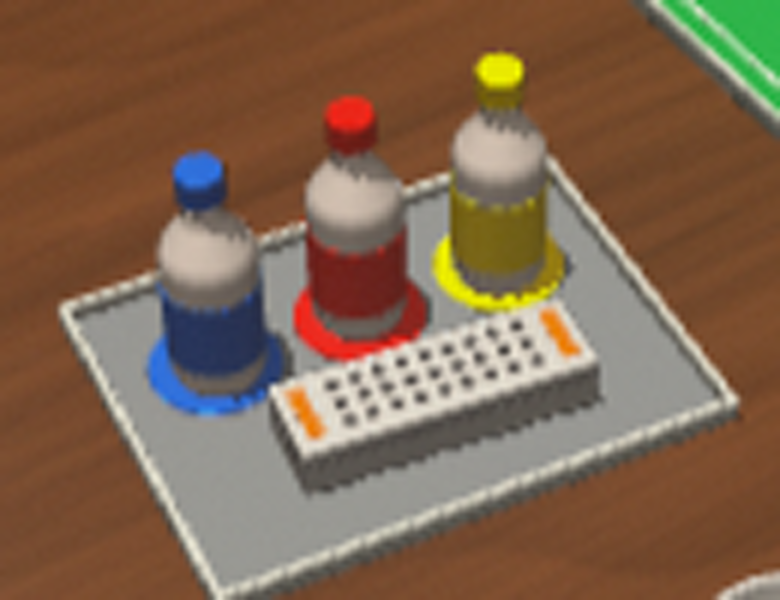

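```bash
cat > m.py <<'E'
from h import *
def hullpts(mask):
    c,_=cv2.findContours(mask.astype(np.uint8),cv2.RETR_EXTERNAL,cv2.CHAIN_APPROX_NONE); return np.vstack(c)[:,0]
d=grab("top"); m=masks(d["img"]); sp={}
for k in ("blue","red","yellow"):
    cs=[x for x in comps(m[k],20) if 190<x[1][0]<320]
    cs.sort(key=lambda x:x[0][4]); 
    cap=unproj(d,cs[0][1],.125)[0]
    u=cv2.convexHull(hullpts(cs[-1][2]))[:,0]
    P=unproj(d,u,.006); (c,r)=cv2.minEnclosingCircle((P[:,:2]*1000).astype(np.float32))
    sp[k]=np.array(c)
    print(k,"cap",(cap*1000).round(1)[:2],"spot",np.round(c,1),r)
for a,b in (("blue","red"),("red","yellow"),("blue","yellow")):
    v=sp[b]-sp[a]; print(a,b,np.hypot(*v).round(1),np.degrees(np.arctan2(v[1],v[0])).round(1))
g=m["green"]; pts=np.vstack([hullpts(x[2]) for x in comps(g,500)])
W=unproj(d,pts,.006)[:,:2]*1000; print("green lining",cv2.minAreaRect(W.astype(np.float32)))
h=cv2.cvtColor(d["img"],cv2.COLOR_RGB2HSV)
w=(h[...,1]<60)&(h[...,2]>150)
for s,c,mm in comps(w,300):
    W=unproj(d,hullpts(mm),.012)[:,:2]*1000; print("white",s,cv2.minAreaRect(W.astype(np.float32)))
o=[unproj(d,x[1],.032)[0][:2]*1000 for x in comps(m["orange"],20) if 200<x[1][0]<320]
print("orange",o,np.mean(o,0),np.degrees(np.arctan2(*(o[1]-o[0])[::-1])))
d=grab("scene"); m=masks(d["img"])
for k in ("blue","red","yellow","orange"):
    for s,c,_ in comps(m[k]):
        if 190<c[0]<320: print("scene",k,s,c.round(1),(unproj(d,c,.120 if k!="orange" else .032)[0]*1000).round(1))
print(yaw())
E
python3 m.py
```

```text
blue cap [543.8 -60.3] spot [541.5 -62.1] 30.431154251098633
red cap [548.9  10.3] spot [550.6   9.5] 30.36111831665039
yellow cap [560.8  79.1] spot [559.8  80.5] 30.709623336791992
blue red 72.2 82.7
red yellow 71.6 82.7
blue yellow 143.8 82.7
green lining ((509.1087646484375, 305.3970947265625), (98.7734375, 199.35772705078125), 88.51838684082031)
white [    0     0   512    61 25706] ((998.8868408203125, 4.53631591796875), (149.50112915039062, 1194.0567626953125), 2.4673304557800293)
white [228  77  37  34 609] ((845.8648681640625, 33.55704879760742), (77.45784759521484, 81.49242401123047), 2.0148496627807617)
white [ 423   86   89   95 6776] ((771.8876953125, -487.2601318359375), (188.89016723632812, 222.67955017089844), 11.390008926391602)
white [ 192  158  127  104 7679] ((585.126220703125, 4.69134521484375), (251.7969207763672, 190.0127716064453), 82.74600982666016)
white [ 85 191  61 101 672] ((509.131103515625, 303.6069641113281), (111.05458068847656, 209.8589324951172), 88.48231506347656)
white [ 359  195   66  104 4729] ((513.4275512695312, -293.2948913574219), (210.87254
[... 308 characters left out ...]
scene blue [219 156   8   7  41] [222.5 158.7] [541.9 -58.3 120. ]
scene blue [215 186  22  13  83] [223.1 193.8] [ 646.8 -116.7  120. ]
scene red [244 146   9   9  49] [247.8 149.3] [547.3  13.4 120. ]
scene red [243 172   7  11  52] [245.8 177. ] [629.6 -44.  120. ]
scene red [239 177  22  13  94] [249.1 184.5] [655.1 -50.6 120. ]
scene yellow [269 139   8   6  40] [272.8 141.5] [557.7  84.  120. ]
scene yellow [262 170  22  12  73] [269.6 177.2] [662.    3.4 120. ]
scene orange [237   0  27  10  57] [250.    4.4] [-359.5  589.8   32. ]
scene orange [280 182   6   7  22] [282.5 185. ] [633.2  64.8  32. ]
scene orange [238 195   6   8  24] [240.5 198.5] [612.2 -53.   32. ]
70.07336461799518
```

Request:
drive_tool(increments=[{"dp": [24,-42,0],"delta_rot": [0,0,-7.7],"fingers": -1},{"dp": [24,-42,0],"delta_rot": [0,0,-7.7],"fingers": -1},{"dp": [24,-42,0],"delta_rot": [0,0,-7.7],"fingers": -1},{"dp": [24,-42,0],"delta_rot": [0,0,-7.7],"fingers": -1},{"dp": [24,-42,0],"delta_rot": [0,0,-7.7],"fingers": -1},{"dp": [24,-42,0],"delta_rot": [0,0,-7.7],"fingers": -1},{"dp": [24,-42,0],"delta_rot": [0,0,-7.7],"fingers": -1},{"dp": [24,-42,0],"delta_rot": [0,0,-7.7],"fingers": -1},{"dp": [24,-42,0],"delta_rot": [0,0,-7.7],"fingers": -1},{"dp": [24,-42,0],"delta_rot": [0,0,-7.7],"fingers": -1}])

```text
time: 1.3
tcp_pos: [0.4381, 0.1089, 0.2145]
tcp_rot: [-0.001, 0.997, -0.082, 0.003]
wrist_force: [0.6, -0.6, -0.3]
gripper_width: 0.999
```

Request:
drive_tool(increments=[{"dp": [26,-42,0],"delta_rot": [0,0,2],"fingers": -1},{"dp": [26,-42,0],"delta_rot": [0,0,0],"fingers": -1},{"dp": [26,-42,0],"delta_rot": [0,0,0],"fingers": -1},{"dp": [26,-43,0],"delta_rot": [0,0,0],"fingers": -1},{"dp": [0,0,0],"delta_rot": [0,0,0],"fingers": -1}])

```text
time: 1.8
tcp_pos: [0.5431, -0.0673, 0.2147]
tcp_rot: [-0.0, 0.998, -0.069, 0.004]
wrist_force: [0.5, 0.5, -0.1]
gripper_width: 0.996
```

Run:
```python
from h import *
d=grab("wrist","w1"); m=masks(d["img"]); s=env.get_state(); print((s["tcp_pos"]*1000).round(1),yaw(),d["T"].round(3))
for k in ("blue","red","yellow","orange"):
    for s,c,_ in comps(m[k]): print(k,s,c.round(1),(unproj(d,c,.125)[0]*1000).round(1),(unproj(d,c,.006)[0]*1000).round(1))
```

```text
[542.1 -65.  214.6] -7.8170772732619715 [[ 0.991 -0.134 -0.028  0.552]
 [-0.137 -0.954 -0.267  0.007]
 [ 0.009  0.268 -0.963  0.385]
 [ 0.     0.     0.     1.   ]]
blue [238 135  40  22 384] [257.2 143.8] [549.3 -26.7 125. ] [548.  -42.3   6. ]
blue [245 173  24  21 346] [257.4 182.1] [545.4 -56.4 125. ] [542.3 -85.5   6. ]
red [232  67  49  57 259] [267.2 103.4] [560.7   1.7 125. ] [564.6  -0.9   6. ]
red [238  79  26  28 570] [250.3  92.8] [549.5  10.7 125. ] [548.3  12.4   6. ]
orange [317  19  15   8  88] [322.7  22.9] [605.7  49.7 125. ] [630.3  69.1   6. ]
orange [307 147  27   7 115] [321.3 149.7] [597.2 -38.  125. ] [617.9 -58.7   6. ]
```

View pics/w1.png

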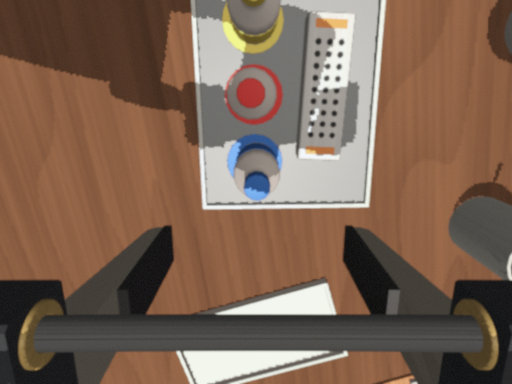

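Request:
drive_tool(increments=[{"dp": [1,5.5,-10],"delta_rot": [0,0,0.5],"fingers": -1},{"dp": [0,0,-30],"delta_rot": [0,0,0],"fingers": -1},{"dp": [0,0,-35],"delta_rot": [0,0,0],"fingers": -1},{"dp": [0,0,-35],"delta_rot": [0,0,0],"fingers": -1},{"dp": [0,0,-30],"delta_rot": [0,0,0],"fingers": -1},{"dp": [0,0,-20],"delta_rot": [0,0,0],"fingers": -1},{"dp": [0,0,-5],"delta_rot": [0,0,0],"fingers": -1},{"dp": [0,0,0],"delta_rot": [0,0,0],"fingers": -1}])

```text
time: 2.65
tcp_pos: [0.5371, -0.045, 0.0423]
tcp_rot: [-0.002, 0.998, -0.056, 0.003]
wrist_force: [0.2, -0.2, -0.6]
gripper_width: 0.997
```

Request:
drive_tool(increments=[{"dp": [3,-7,0],"delta_rot": [0,0,0],"fingers": -1},{"dp": [3,-7,0],"delta_rot": [0,0,0],"fingers": -1},{"dp": [0,0,0],"delta_rot": [0,0,0],"fingers": -1}])

```text
time: 2.95
tcp_pos: [0.5455, -0.0593, 0.0456]
tcp_rot: [-0.002, 0.998, -0.055, 0.006]
wrist_force: [0.2, -0.1, 0.8]
gripper_width: 1.001
```

```bash
cat > st.py <<'E'
from h import *
s=env.get_state(); T=tcpT(); print("t",round(s["time"],2),(s["tcp_pos"]*1000).round(1),"yaw",round(yaw(),2),"tilt z",T[:2,2].round(4),"F",s["wrist_force"].round(1),"w",round(float(s["gripper_width"])*92,1))
E
python3 st.py; python3 st.py
```

```text
t 2.95 [545.5 -59.3  45.6] yaw -6.28 tilt z [0.0122 0.0026] F [ 0.2 -0.1  0.8] w 92.1
t 2.95 [545.5 -59.3  45.6] yaw -6.28 tilt z [0.0122 0.0026] F [ 0.2 -0.1  0.8] w 92.1
```

Request:
drive_tool(increments=[{"dp": [-1,0,-1],"delta_rot": [0,0,0],"fingers": 1},{"dp": [0,0,0],"delta_rot": [0,0,0],"fingers": 1},{"dp": [0,0,0],"delta_rot": [0,0,0],"fingers": 1},{"dp": [0,0,0],"delta_rot": [0,0,0],"fingers": 1}], squeeze=20)

```text
time: 3.35
tcp_pos: [0.5462, -0.0606, 0.0467]
tcp_rot: [-0.001, 0.998, -0.055, 0.008]
wrist_force: [-0.1, -0.6, 0.1]
gripper_width: 0.677
```

```bash
cat > avg.py <<'E'
from h import *
L=[];r=[]
for i in range(4):
    s=env.get_state(); T=tcpT(); L.append(np.r_[s["tcp_pos"]*1000,yaw(),np.degrees(T[:2,2])]); r.append(s["wrist_force"]); optics.read_camera("wrist")
print(np.array(L).round(1)); print("mean",np.mean(L,0).round(1),"F",np.mean(r,0).round(1),"t",round(env.get_state()["time"],2),"w",round(float(s["gripper_width"])*92,1))
E
python3 avg.py
```

```text
[[ 5.462e+02 -6.060e+01  4.670e+01 -6.400e+00  9.000e-01  1.000e-01]
 [ 5.462e+02 -6.060e+01  4.670e+01 -6.400e+00  9.000e-01  1.000e-01]
 [ 5.462e+02 -6.050e+01  4.660e+01 -6.400e+00  9.000e-01  1.000e-01]
 [ 5.461e+02 -6.050e+01  4.660e+01 -6.300e+00  9.000e-01  1.000e-01]]
mean [ 5.462e+02 -6.050e+01  4.670e+01 -6.400e+00  9.000e-01  1.000e-01] F [-0.   0.1 -0.2] t 3.55 w 50.2
```

Request:
drive_tool(increments=[{"dp": [-1.5,0,-3],"delta_rot": [0,0.9,0],"fingers": 0.3},{"dp": [0,0,0],"delta_rot": [0,0,0],"fingers": 1},{"dp": [0,0,0],"delta_rot": [0,0,0],"fingers": 1},{"dp": [0,0,0],"delta_rot": [0,0,0],"fingers": 1},{"dp": [0,0,0],"delta_rot": [0,0,0],"fingers": 1}], squeeze=20)

```text
time: 4.05
tcp_pos: [0.5446, -0.0604, 0.0453]
tcp_rot: [-0.001, 0.998, -0.055, -0.001]
wrist_force: [-0.3, 0.2, 1.8]
gripper_width: 0.475
```

```bash
python3 st.py
```

```text
t 4.05 [544.6 -60.4  45.3] yaw -6.32 tilt z [-0.0019  0.0013] F [-0.3  0.2  1.8] w 43.7
```

Request:
drive_tool(increments=[{"dp": [0,0,15],"delta_rot": [0,0,0],"fingers": 1},{"dp": [0,0,25],"delta_rot": [0,0,0],"fingers": 1},{"dp": [0,0,25],"delta_rot": [0,0,0],"fingers": 1},{"dp": [0,0,10],"delta_rot": [0,0,0],"fingers": 1},{"dp": [2,-15,0],"delta_rot": [0,0,-5],"fingers": 1},{"dp": [4,-25,0],"delta_rot": [0,0,-7.5],"fingers": 1},{"dp": [4,-25,0],"delta_rot": [0,0,-8],"fingers": 1},{"dp": [4,-25,0],"delta_rot": [0,0,-8],"fingers": 1}])

```text
time: 4.85
tcp_pos: [0.5553, -0.1485, 0.1232]
tcp_rot: [-0.003, 0.952, -0.305, -0.003]
wrist_force: [0.3, -0.2, -2.1]
gripper_width: 0.471
```

```bash
python3 st.py
```

```text
t 4.85 [ 555.3 -148.5  123.2] yaw -35.54 tilt z [-0.0041  0.0077] F [ 0.3 -0.2 -2.1] w 43.3
```

Request:
drive_tool(increments=[{"dp": [4,-25,0],"delta_rot": [0,0,-8],"fingers": 1},{"dp": [4,-25,0],"delta_rot": [0,0,-8],"fingers": 1},{"dp": [4,-25,0],"delta_rot": [0,0,-8],"fingers": 1},{"dp": [4,-25,0],"delta_rot": [0,0,-8],"fingers": 1},{"dp": [4,-20,0],"delta_rot": [0,0,-8],"fingers": 1},{"dp": [2,-8,0],"delta_rot": [0,0,-3],"fingers": 1},{"dp": [0,0,-5],"delta_rot": [0,0,0],"fingers": 1},{"dp": [0,0,-20],"delta_rot": [0,0,0],"fingers": 1},{"dp": [0,0,-20],"delta_rot": [0,0,0],"fingers": 1}])

```text
time: 5.75
tcp_pos: [0.5765, -0.2844, 0.0766]
tcp_rot: [-0.005, 0.763, -0.647, -0.002]
wrist_force: [0.5, 0.2, -2.5]
gripper_width: 0.469
```

```bash
python3 st.py
```

```text
t 5.75 [ 576.5 -284.4   76.6] yaw -80.57 tilt z [0.0033 0.0093] F [ 0.5  0.2 -2.5] w 43.2
```

Request:
drive_tool(increments=[{"dp": [1,1,-14],"delta_rot": [-0.5,0.2,0],"fingers": 1},{"dp": [0,0,-8],"delta_rot": [0,0,0],"fingers": 1},{"dp": [0,0,-3],"delta_rot": [0,0,0],"fingers": 1},{"dp": [0,0,-2],"delta_rot": [0,0,0],"fingers": 1},{"dp": [0,0,0],"delta_rot": [0,0,0],"fingers": 1}])

```text
time: 6.25
tcp_pos: [0.5752, -0.2793, 0.0442]
tcp_rot: [0.0, 0.765, -0.645, -0.004]
wrist_force: [-0.0, 0.5, -2.9]
gripper_width: 0.477
```

```bash
python3 st.py
```

```text
t 6.25 [ 575.2 -279.3   44.2] yaw -80.27 tilt z [-0.0067  0.0049] F [-0.   0.5 -2.9] w 43.9
```

Request:
drive_tool(increments=[{"dp": [0,-1,-1],"delta_rot": [-0.3,-0.4,0],"fingers": 1},{"dp": [0,0,-1],"delta_rot": [0,0,0],"fingers": 1},{"dp": [0,0,0],"delta_rot": [0,0,0],"fingers": 1}])

```text
time: 6.55
tcp_pos: [0.5764, -0.2813, 0.0441]
tcp_rot: [-0.0, 0.765, -0.645, 0.002]
wrist_force: [0.1, -0.2, -1.9]
gripper_width: 0.472
```

```bash
python3 st.py
```

```text
t 6.55 [ 576.4 -281.3   44.1] yaw -80.26 tilt z [ 0.0038 -0.003 ] F [ 0.1 -0.2 -1.9] w 43.4
```

Request:
drive_tool(increments=[{"dp": [0,0,-1.5],"delta_rot": [0.1,0.1,0],"fingers": 1},{"dp": [0,0,0],"delta_rot": [0,0,0],"fingers": 1}])

```text
time: 6.75
tcp_pos: [0.5769, -0.2818, 0.0434]
tcp_rot: [-0.0, 0.765, -0.645, 0.002]
wrist_force: [0.6, -0.2, -2.7]
gripper_width: 0.473
```

```bash
python3 st.py
```

```text
t 6.75 [ 576.9 -281.8   43.4] yaw -80.26 tilt z [ 0.0033 -0.0021] F [ 0.6 -0.2 -2.7] w 43.6
```

Request:
drive_tool(increments=[{"dp": [0,0,-1.5],"delta_rot": [0.1,0.1,0],"fingers": 1},{"dp": [0,0,-0.5],"delta_rot": [0,0,0],"fingers": 1},{"dp": [0,0,0],"delta_rot": [0,0,0],"fingers": 1}])

```text
time: 7.05
tcp_pos: [0.5776, -0.2821, 0.0432]
tcp_rot: [-0.001, 0.765, -0.645, 0.001]
wrist_force: [-0.6, -0.5, -2.7]
gripper_width: 0.476
```

```bash
python3 st.py
```

```text
t 7.05 [ 577.6 -282.1   43.2] yaw -80.26 tilt z [ 0.0023 -0.0006] F [-0.6 -0.5 -2.7] w 43.8
```

Request:
drive_tool(increments=[{"dp": [0,0,-2.5],"delta_rot": [0,0.1,0],"fingers": 1},{"dp": [0,0,-1],"delta_rot": [0,0,0],"fingers": 1}])

```text
time: 7.25
tcp_pos: [0.5784, -0.2824, 0.0432]
tcp_rot: [-0.0, 0.765, -0.644, 0.001]
wrist_force: [-1.2, 0.2, -0.4]
gripper_width: 0.474
```

```bash
python3 st.py
```

```text
t 7.25 [ 578.4 -282.4   43.2] yaw -80.25 tilt z [ 0.0012 -0.0009] F [-1.2  0.2 -0.4] w 43.6
```

Request:
drive_tool(increments=[{"dp": [0,0,0],"delta_rot": [0,0,0],"fingers": -1},{"dp": [0,0,0],"delta_rot": [0,0,0],"fingers": -1},{"dp": [0,0,0],"delta_rot": [0,0,0],"fingers": -1},{"dp": [0,0,15],"delta_rot": [0,0,0],"fingers": -1},{"dp": [0,0,35],"delta_rot": [0,0,0],"fingers": -1},{"dp": [0,0,40],"delta_rot": [0,0,0],"fingers": -1},{"dp": [0,0,40],"delta_rot": [0,0,0],"fingers": -1}])

```text
time: 7.95
tcp_pos: [0.5742, -0.2796, 0.1716]
tcp_rot: [0.0, 0.764, -0.645, -0.005]
wrist_force: [0.3, 0.3, -0.1]
gripper_width: 0.996
```

```bash
python3 st.py
```

```text
t 7.95 [ 574.2 -279.6  171.6] yaw -80.27 tilt z [-0.0088  0.0065] F [ 0.3  0.3 -0.1] w 91.6
```

Request:
drive_tool(increments=[{"dp": [-2.5,20,5],"delta_rot": [-0.4,-0.5,8],"fingers": -1},{"dp": [-2.5,34,2],"delta_rot": [0,0,8],"fingers": -1},{"dp": [-2.5,34,0],"delta_rot": [0,0,8],"fingers": -1},{"dp": [-2.5,34,0],"delta_rot": [0,0,8],"fingers": -1},{"dp": [-2.5,34,0],"delta_rot": [0,0,8],"fingers": -1},{"dp": [-2.5,34,0],"delta_rot": [0,0,8],"fingers": -1},{"dp": [-2.5,34,0],"delta_rot": [0,0,8],"fingers": -1},{"dp": [-2.5,34,0],"delta_rot": [0,0,8],"fingers": -1},{"dp": [-2.5,20,0],"delta_rot": [0,0,7],"fingers": -1},{"dp": [-2,10,0],"delta_rot": [0,0,2],"fingers": -1}])

```text
time: 8.95
tcp_pos: [0.5543, 0.0128, 0.2022]
tcp_rot: [-0.006, 0.999, -0.039, 0.016]
wrist_force: [0.2, -0.8, -0.5]
gripper_width: 1.0
```

```bash
python3 st.py
```

```text
t 8.95 [554.3  12.8 202.2] yaw -4.53 tilt z [0.0331 0.0102] F [ 0.2 -0.8 -0.5] w 92.0
```

Request:
drive_tool(increments=[{"dp": [-5,-2,-10],"delta_rot": [-0.6,1.9,-2.8],"fingers": -1},{"dp": [0,0,-15],"delta_rot": [0,0,0],"fingers": -1},{"dp": [0,0,0],"delta_rot": [0,0,0],"fingers": -1}])

```text
time: 9.25
tcp_pos: [0.5499, 0.0113, 0.1785]
tcp_rot: [0.001, 0.998, -0.065, 0.002]
wrist_force: [-0.7, 0.1, -0.3]
gripper_width: 0.998
```

```bash
python3 st.py
```

```text
t 9.25 [549.9  11.3 178.5] yaw -7.43 tilt z [ 0.0037 -0.0022] F [-0.7  0.1 -0.3] w 91.8
```

Request:
drive_tool(increments=[{"dp": [-1,0,-15],"delta_rot": [0,0,0],"fingers": -1},{"dp": [0,0,-25],"delta_rot": [0,0,0],"fingers": -1},{"dp": [0,0,-30],"delta_rot": [0,0,0],"fingers": -1},{"dp": [0,0,-25],"delta_rot": [0,0,0],"fingers": -1},{"dp": [0,0,-20],"delta_rot": [0,0,0],"fingers": -1},{"dp": [0,0,-8],"delta_rot": [0,0,0],"fingers": -1},{"dp": [0,0,0],"delta_rot": [0,0,0],"fingers": -1}])

```text
time: 9.95
tcp_pos: [0.5511, 0.0065, 0.054]
tcp_rot: [0.001, 0.998, -0.068, 0.006]
wrist_force: [-1.5, -0.4, 0.1]
gripper_width: 0.998
```

```bash
python3 st.py
```

```text
t 9.95 [551.1   6.5  54. ] yaw -7.82 tilt z [ 0.0118 -0.0029] F [-1.5 -0.4  0.1] w 91.8
```

Request:
drive_tool(increments=[{"dp": [-2,4.5,-8],"delta_rot": [0.2,0.7,0.5],"fingers": 0},{"dp": [0,0,-1],"delta_rot": [0,0,0],"fingers": 0},{"dp": [0,0,0],"delta_rot": [0,0,0],"fingers": 0},{"dp": [0,0,0],"delta_rot": [0,0,0],"fingers": 0}])

```text
time: 10.35
tcp_pos: [0.5517, 0.0105, 0.0477]
tcp_rot: [-0.0, 0.998, -0.064, 0.002]
wrist_force: [-0.4, -0.3, 0.0]
gripper_width: 0.673
```

```bash
python3 st.py
```

```text
t 10.35 [551.7  10.5  47.7] yaw -7.31 tilt z [ 0.0044 -0.    ] F [-0.4 -0.3  0. ] w 61.9
```

Request:
drive_tool(increments=[{"dp": [-1.5,0,-3],"delta_rot": [0,0.3,0],"fingers": 1},{"dp": [0,0,0],"delta_rot": [0,0,0],"fingers": 1},{"dp": [0,0,0],"delta_rot": [0,0,0],"fingers": 1},{"dp": [0,0,0],"delta_rot": [0,0,0],"fingers": 1},{"dp": [0,0,0],"delta_rot": [0,0,0],"fingers": 1}])

```text
time: 10.85
tcp_pos: [0.5508, 0.0104, 0.0457]
tcp_rot: [0.0, 0.998, -0.064, 0.0]
wrist_force: [-0.1, 0.3, -0.7]
gripper_width: 0.469
```

```bash
python3 st.py
```

```text
t 10.85 [550.8  10.4  45.7] yaw -7.29 tilt z [ 0.0007 -0.0005] F [-0.1  0.3 -0.7] w 43.1
```

Request:
drive_tool(increments=[{"dp": [0,0,15],"delta_rot": [0,0,0],"fingers": 1},{"dp": [0,0,25],"delta_rot": [0,0,0],"fingers": 1},{"dp": [0,0,20],"delta_rot": [0,0,0],"fingers": 1},{"dp": [-1,-10,5],"delta_rot": [0,0,-4],"fingers": 1},{"dp": [-4,-25,0],"delta_rot": [0,0,-7],"fingers": 1},{"dp": [-4,-30,0],"delta_rot": [0,0,-7],"fingers": 1},{"dp": [-4,-30,0],"delta_rot": [0,0,-7],"fingers": 1},{"dp": [-4,-30,0],"delta_rot": [0,0,-7],"fingers": 1},{"dp": [-4,-30,0],"delta_rot": [0,0,-7],"fingers": 1},{"dp": [-4,-30,0],"delta_rot": [0,0,-7],"fingers": 1}])

```text
time: 11.85
tcp_pos: [0.5232, -0.1765, 0.1197]
tcp_rot: [-0.001, 0.888, -0.459, 0.001]
wrist_force: [0.6, 0.1, -2.9]
gripper_width: 0.475
```

```bash
python3 st.py
```

```text
t 11.85 [ 523.2 -176.5  119.7] yaw -54.66 tilt z [0.0026 0.0012] F [ 0.6  0.1 -2.9] w 43.7
```

Request:
drive_tool(increments=[{"dp": [-2,-25,0],"delta_rot": [0,0,-8],"fingers": 1},{"dp": [-2,-28,0],"delta_rot": [0,0,-8],"fingers": 1},{"dp": [-2,-28,0],"delta_rot": [0,0,-6],"fingers": 1},{"dp": [-2,-20,0],"delta_rot": [0,0,-3],"fingers": 1},{"dp": [-1,-10,0],"delta_rot": [0,0,0],"fingers": 1},{"dp": [0,0,-10],"delta_rot": [0,0,0],"fingers": 1},{"dp": [0,0,-20],"delta_rot": [0,0,0],"fingers": 1},{"dp": [0,0,-15],"delta_rot": [0,0,0],"fingers": 1}])

```text
time: 12.65
tcp_pos: [0.5138, -0.2953, 0.0798]
tcp_rot: [-0.001, 0.761, -0.649, 0.005]
wrist_force: [-0.5, 0.4, -2.9]
gripper_width: 0.472
```

```bash
python3 st.py
```

```text
t 12.65 [ 513.8 -295.3   79.8] yaw -80.89 tilt z [ 0.0082 -0.0043] F [-0.5  0.4 -2.9] w 43.4
```

Down 36, tilt correction y +0.5, x +0.25.

Request:
drive_tool(increments=[{"dp": [-1,1,-15],"delta_rot": [0.2,0.5,0],"fingers": 1},{"dp": [0,0,-8],"delta_rot": [0,0,0],"fingers": 1},{"dp": [0,0,-3],"delta_rot": [0,0,0],"fingers": 1},{"dp": [0,0,0],"delta_rot": [0,0,0],"fingers": 1}])

```text
time: 13.05
tcp_pos: [0.511, -0.2895, 0.0479]
tcp_rot: [0.0, 0.762, -0.647, -0.004]
wrist_force: [-0.5, 0.1, -3.3]
gripper_width: 0.474
```

```bash
python3 st.py
```

```text
t 13.05 [ 511.  -289.5   47.9] yaw -80.64 tilt z [-0.007   0.0052] F [-0.5  0.1 -3.3] w 43.6
```

Request:
drive_tool(increments=[{"dp": [1,-2,-4],"delta_rot": [-0.3,-0.4,0],"fingers": 1},{"dp": [0,0,-1],"delta_rot": [0,0,0],"fingers": 1},{"dp": [0,0,-1],"delta_rot": [0,0,0],"fingers": 1}])

```text
time: 13.35
tcp_pos: [0.5134, -0.2924, 0.0434]
tcp_rot: [-0.0, 0.763, -0.647, 0.002]
wrist_force: [-1.1, 3.9, 4.6]
gripper_width: 0.472
```

```bash
python3 st.py
```

```text
t 13.35 [ 513.4 -292.4   43.4] yaw -80.62 tilt z [ 0.0032 -0.0023] F [-1.1  3.9  4.6] w 43.5
```

Landed. Release and rise.

Request:
drive_tool(increments=[{"dp": [0,0,0.5],"delta_rot": [0,0.1,0],"fingers": -1},{"dp": [0,0,0],"delta_rot": [0,0,0],"fingers": -1},{"dp": [0,0,0],"delta_rot": [0,0,0],"fingers": -1},{"dp": [0,0,15],"delta_rot": [0,0,0],"fingers": -1},{"dp": [0,0,35],"delta_rot": [0,0,0],"fingers": -1},{"dp": [0,0,40],"delta_rot": [0,0,0],"fingers": -1},{"dp": [0,0,35],"delta_rot": [0,0,0],"fingers": -1}])

```text
time: 14.05
tcp_pos: [0.5115, -0.2912, 0.1728]
tcp_rot: [0.001, 0.762, -0.647, -0.001]
wrist_force: [-0.2, 0.0, 0.9]
gripper_width: 0.999
```

```bash
python3 st.py
```

```text
t 14.05 [ 511.5 -291.2  172.8] yaw -80.64 tilt z [-0.0027  0.0009] F [-0.2  0.   0.9] w 91.9
```

Request:
drive_tool(increments=[{"dp": [4,25,3],"delta_rot": [0,0,7],"fingers": -1},{"dp": [5,40,0],"delta_rot": [0,0,7.5],"fingers": -1},{"dp": [5,40,-1],"delta_rot": [0,0,7.5],"fingers": -1},{"dp": [5,40,-1],"delta_rot": [0,0,7.5],"fingers": -1},{"dp": [5,40,-1],"delta_rot": [0,0,7.5],"fingers": -1},{"dp": [5,40,-1],"delta_rot": [0,0,7.5],"fingers": -1},{"dp": [5,40,-1],"delta_rot": [0,0,7.5],"fingers": -1},{"dp": [5,40,-1],"delta_rot": [0,0,7.5],"fingers": -1},{"dp": [4,35,0],"delta_rot": [0,0,7.5],"fingers": -1},{"dp": [3,20,0],"delta_rot": [0,0,5],"fingers": -1}])

```text
time: 15.05
tcp_pos: [0.5644, 0.0746, 0.1956]
tcp_rot: [-0.005, 0.998, -0.053, 0.017]
wrist_force: [0.1, -0.6, 0.5]
gripper_width: 0.997
```

```bash
python3 st.py
```

```text
t 15.05 [564.4  74.6 195.6] yaw -6.08 tilt z [0.0346 0.0085] F [ 0.1 -0.6  0.5] w 91.7
```

Request:
drive_tool(increments=[{"dp": [-4,2,-10],"delta_rot": [-0.5,2,-1.2],"fingers": -1},{"dp": [0,0,-10],"delta_rot": [0,0,0],"fingers": -1},{"dp": [0,0,0],"delta_rot": [0,0,0],"fingers": -1}])

```text
time: 15.35
tcp_pos: [0.5616, 0.08, 0.1791]
tcp_rot: [0.0, 0.998, -0.06, 0.003]
wrist_force: [-1.0, -0.3, -0.5]
gripper_width: 1.003
```

```bash
python3 st.py
```

```text
t 15.35 [561.6  80.  179.1] yaw -6.87 tilt z [ 0.0052 -0.0005] F [-1.  -0.3 -0.5] w 92.2
```

Request:
drive_tool(increments=[{"dp": [-2,1,-15],"delta_rot": [0,0.3,-0.4],"fingers": -1},{"dp": [0,0.5,-25],"delta_rot": [0,0,0],"fingers": -1},{"dp": [0,0.5,-30],"delta_rot": [0,0,0],"fingers": -1},{"dp": [0,0.5,-25],"delta_rot": [0,0,0],"fingers": -1},{"dp": [0,0.5,-20],"delta_rot": [0,0,0],"fingers": -1},{"dp": [0,0,-8],"delta_rot": [0,0,0],"fingers": -1},{"dp": [0,0,0],"delta_rot": [0,0,0],"fingers": -1}])

```text
time: 16.05
tcp_pos: [0.5585, 0.0787, 0.0509]
tcp_rot: [0.0, 0.998, -0.068, 0.002]
wrist_force: [0.2, 0.8, 0.0]
gripper_width: 0.998
```

```bash
python3 st.py
```

```text
t 16.05 [558.5  78.7  50.9] yaw -7.77 tilt z [ 0.0034 -0.0006] F [0.2 0.8 0. ] w 91.8
```

Request:
drive_tool(increments=[{"dp": [1.5,1.5,-5],"delta_rot": [0,0.2,0.5],"fingers": 0},{"dp": [0,0,0],"delta_rot": [0,0,0],"fingers": 0},{"dp": [0,0,0],"delta_rot": [0,0,0],"fingers": 0},{"dp": [0,0,0],"delta_rot": [0,0,0],"fingers": 0}])

```text
time: 16.45
tcp_pos: [0.5625, 0.0797, 0.0486]
tcp_rot: [0.0, 0.998, -0.064, 0.003]
wrist_force: [-0.8, -0.3, 0.1]
gripper_width: 0.678
```

```bash
python3 st.py
```

```text
t 16.45 [562.5  79.7  48.6] yaw -7.28 tilt z [ 0.005  -0.0009] F [-0.8 -0.3  0.1] w 62.3
```

Request:
drive_tool(increments=[{"dp": [-2.5,0.5,-3],"delta_rot": [0,0.3,0],"fingers": 1},{"dp": [0,0,0],"delta_rot": [0,0,0],"fingers": 1},{"dp": [0,0,0],"delta_rot": [0,0,0],"fingers": 1},{"dp": [0,0,0],"delta_rot": [0,0,0],"fingers": 1},{"dp": [0,0,0],"delta_rot": [0,0,0],"fingers": 1}])

```text
time: 16.95
tcp_pos: [0.561, 0.0802, 0.0468]
tcp_rot: [0.001, 0.998, -0.063, 0.001]
wrist_force: [0.6, -0.5, -0.7]
gripper_width: 0.47
```

```bash
python3 st.py
```

```text
t 16.95 [561.   80.2  46.8] yaw -7.27 tilt z [ 0.0023 -0.0012] F [ 0.6 -0.5 -0.7] w 43.2
```

Request:
drive_tool(increments=[{"dp": [0,0,15],"delta_rot": [0,0,0],"fingers": 1},{"dp": [0,0,25],"delta_rot": [0,0,0],"fingers": 1},{"dp": [0,0,20],"delta_rot": [0,0,0],"fingers": 1},{"dp": [-3,-10,5],"delta_rot": [0,0,-4],"fingers": 1},{"dp": [-8,-25,0],"delta_rot": [0,0,-6],"fingers": 1},{"dp": [-10,-34,0],"delta_rot": [0,0,-6],"fingers": 1},{"dp": [-10,-34,0],"delta_rot": [0,0,-6],"fingers": 1},{"dp": [-10,-34,0],"delta_rot": [0,0,-6],"fingers": 1},{"dp": [-10,-34,0],"delta_rot": [0,0,-6],"fingers": 1},{"dp": [-10,-34,0],"delta_rot": [0,0,-6],"fingers": 1}])

```text
time: 17.95
tcp_pos: [0.4973, -0.1272, 0.1224]
tcp_rot: [-0.0, 0.912, -0.409, 0.003]
wrist_force: [0.4, 0.6, -1.7]
gripper_width: 0.472
```

```bash
python3 st.py
```

```text
t 17.95 [ 497.3 -127.2  122.4] yaw -48.34 tilt z [ 0.0051 -0.0019] F [ 0.4  0.6 -1.7] w 43.4
```

Request:
drive_tool(increments=[{"dp": [-10,-34,0],"delta_rot": [0,0,-7],"fingers": 1},{"dp": [-10,-34,0],"delta_rot": [0,0,-7],"fingers": 1},{"dp": [-10,-34,0],"delta_rot": [0,0,-7],"fingers": 1},{"dp": [-8,-30,0],"delta_rot": [0,0,-6],"fingers": 1},{"dp": [-5,-20,0],"delta_rot": [0,0,-3],"fingers": 1},{"dp": [-2,-8,0],"delta_rot": [0,0,0],"fingers": 1},{"dp": [0,0,-10],"delta_rot": [0,0,0],"fingers": 1},{"dp": [0,0,-20],"delta_rot": [0,0,0],"fingers": 1},{"dp": [0,0,-15],"delta_rot": [0,0,0],"fingers": 1}])

```text
time: 18.85
tcp_pos: [0.4504, -0.2971, 0.0848]
tcp_rot: [0.001, 0.767, -0.641, 0.008]
wrist_force: [0.5, -1.4, -1.4]
gripper_width: 0.473
```

```bash
python3 st.py
```

```text
t 18.85 [ 450.4 -297.1   84.8] yaw -79.77 tilt z [ 0.0108 -0.0114] F [ 0.5 -1.4 -1.4] w 43.5
```

Request:
drive_tool(increments=[{"dp": [-2,-5,-15],"delta_rot": [0.6,0.6,-1],"fingers": 1},{"dp": [0,-2,-10],"delta_rot": [0,0,0],"fingers": 1},{"dp": [0,0,-4],"delta_rot": [0,0,0],"fingers": 1},{"dp": [0,0,0],"delta_rot": [0,0,0],"fingers": 1}])

```text
time: 19.25
tcp_pos: [0.4477, -0.2975, 0.0507]
tcp_rot: [-0.001, 0.764, -0.645, -0.004]
wrist_force: [-0.2, -0.0, -2.0]
gripper_width: 0.475
```

```bash
python3 st.py
```

```text
t 19.25 [ 447.7 -297.5   50.7] yaw -80.3 tilt z [-0.0044  0.0059] F [-0.2 -0.  -2. ] w 43.7
```

Request:
drive_tool(increments=[{"dp": [0,-4,-4],"delta_rot": [-0.3,-0.3,0],"fingers": 1},{"dp": [0,-2,-2],"delta_rot": [0,0,0],"fingers": 1},{"dp": [0,0,-1],"delta_rot": [0,0,0],"fingers": 1},{"dp": [0,0,-1],"delta_rot": [0,0,0],"fingers": 1}])

```text
time: 19.65
tcp_pos: [0.4492, -0.304, 0.0445]
tcp_rot: [-0.001, 0.765, -0.644, 0.002]
wrist_force: [-2.0, 3.1, 7.3]
gripper_width: 0.476
```

```bash
python3 st.py
```

```text
t 19.65 [ 449.2 -304.    44.5] yaw -80.21 tilt z [ 0.0039 -0.0016] F [-2.   3.1  7.3] w 43.8
```

Request:
drive_tool(increments=[{"dp": [0,0,1],"delta_rot": [0,0.1,0],"fingers": -1},{"dp": [0,0,0],"delta_rot": [0,0,0],"fingers": -1},{"dp": [0,0,0],"delta_rot": [0,0,0],"fingers": -1},{"dp": [0,0,15],"delta_rot": [0,0,0],"fingers": -1},{"dp": [0,0,35],"delta_rot": [0,0,0],"fingers": -1},{"dp": [0,0,40],"delta_rot": [0,0,0],"fingers": -1},{"dp": [0,0,35],"delta_rot": [0,0,0],"fingers": -1}])

```text
time: 20.35
tcp_pos: [0.4467, -0.3019, 0.1732]
tcp_rot: [-0.0, 0.765, -0.644, -0.002]
wrist_force: [0.4, -1.3, 0.4]
gripper_width: 1.0
```

```bash
python3 st.py
```

```text
t 20.35 [ 446.7 -301.9  173.2] yaw -80.22 tilt z [-0.0031  0.0033] F [ 0.4 -1.3  0.4] w 92.0
```

Run:
```python
from h import *
d=grab("top","t2"); m=masks(d["img"]); sp={}
for k in ("blue","red","yellow"):
    cs=[x for x in comps(m[k],20) if 190<x[1][0]<320]
    x=max(cs,key=lambda x:x[0][4]); sp[k]=unproj(d,x[1],.006)[0]*1000
    print(k,x[0],sp[k].round(1))
v=sp["yellow"]-sp["blue"]; print(np.hypot(*v[:2]),np.degrees(np.arctan2(v[1],v[0])))
o=[unproj(d,x[1],.032)[0][:2]*1000 for x in comps(m["orange"],20) if 200<x[1][0]<320]
print("orange",o,np.mean(o,0),np.degrees(np.arctan2(*(o[0]-o[1])[::-1])))
d=grab("scene","s2"); m=masks(d["img"])
for k in ("blue","red","yellow","orange"):
    for s,c,_ in comps(m[k]):
        if 190<c[0]<320: print("scene",k,s,c.round(1),(unproj(d,c,.006 if k!="orange" else .032)[0]*1000).round(1))
```

```text
blue [273 216  26  28 581] [541.3 -62.    6. ]
red [240 211  27  28 591] [550.4   9.3   6. ]
yellow [207 206  28  28 602] [559.7  80.7   6. ]
143.87214783934218 82.67622444382933Traceback (most recent call last):
  File "<stdin>", line 9, in <module>
IndexError: list index out of range
```

View pics/t2.png

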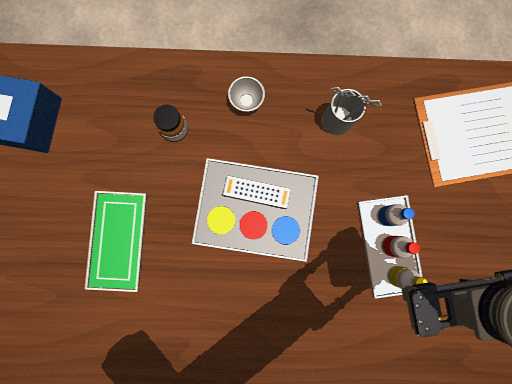

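Request:
drive_tool(increments=[{"dp": [10,18,3],"delta_rot": [0,0,6],"fingers": -1},{"dp": [18,32,-1],"delta_rot": [0,0,7.5],"fingers": -1},{"dp": [18,32,-1],"delta_rot": [0,0,7.5],"fingers": -1},{"dp": [18,32,-1],"delta_rot": [0,0,7.5],"fingers": -1},{"dp": [18,32,-1],"delta_rot": [0,0,7.5],"fingers": -1},{"dp": [18,32,-1],"delta_rot": [0,0,7.5],"fingers": -1},{"dp": [18,32,-1],"delta_rot": [0,0,7.5],"fingers": -1},{"dp": [18,32,-1],"delta_rot": [0,0,7.5],"fingers": -1},{"dp": [18,32,0],"delta_rot": [0,0,6],"fingers": -1},{"dp": [8,15,0],"delta_rot": [0,0,3],"fingers": -1}])

```text
time: 21.4
tcp_pos: [0.6199, -0.0098, 0.1933]
tcp_rot: [-0.004, 0.996, -0.089, 0.016]
wrist_force: [-1.5, -0.2, 0.7]
gripper_width: 0.998
```

```bash
python3 st.py
```

```text
t 21.4 [619.9  -9.8 193.3] yaw -10.27 tilt z [0.0321 0.0048] F [-1.5 -0.2  0.7] w 91.9
```

Request:
drive_tool(increments=[{"dp": [1,7,-5],"delta_rot": [-0.3,1.8,0.5],"fingers": -1},{"dp": [0,3,-10],"delta_rot": [0,0,0],"fingers": -1},{"dp": [0,0,0],"delta_rot": [0,0,0],"fingers": -1}])

```text
time: 21.7
tcp_pos: [0.6219, 0.0017, 0.1794]
tcp_rot: [0.001, 0.997, -0.083, 0.001]
wrist_force: [-1.0, -0.1, 0.6]
gripper_width: 1.003
```

```bash
python3 st.py
python3 - <<'E'
from h import *
d=grab("scene","s2"); m=masks(d["img"])
for k in ("blue","red","yellow","orange"):
    for s,c,_ in comps(m[k]): 
        if 190<c[0]<320: print("scene",k,s,c.round(1),(unproj(d,c,.006 if k!="orange" else .032)[0]*1000).round(1))
d=grab("wrist","w2"); m=masks(d["img"])
for k in ("blue","red","yellow","orange"):
    for s,c,_ in comps(m[k]): print("wrist",k,s,c.round(1),(unproj(d,c,.006 if k!="orange" else .032)[0]*1000).round(1))
E
```

```text
t 21.7 [621.9   1.7 179.4] yaw -9.58 tilt z [ 0.0024 -0.0016] F [-1.  -0.1  0.6] w 92.3
scene blue [215 183  22  16 280] [225.4 190.4] [543.8 -60.5   6. ]
scene red [239 175  22  15 255] [249.3 181.7] [552.2  10.8   6. ]
scene yellow [263 167  21  13 128] [275.6 171.7] [560.1  93.7   6. ]
scene orange [238 195   6   8  23] [240.4 198.3] [611.6 -53.   32. ]
wrist blue [171 229   2   9   9] [171.1 233. ] [519.8 -49.2   6. ]
wrist blue [172 240   2  17  19] [172.5 248.1] [517.2 -66.7   6. ]
wrist red [177 147  30  10 181] [190.9 151.7] [560.2  33.6   6. ]
wrist orange [242 107  31   7 216] [256.9 110. ] [633.   63.9  32. ]
```

View pics/s2.png

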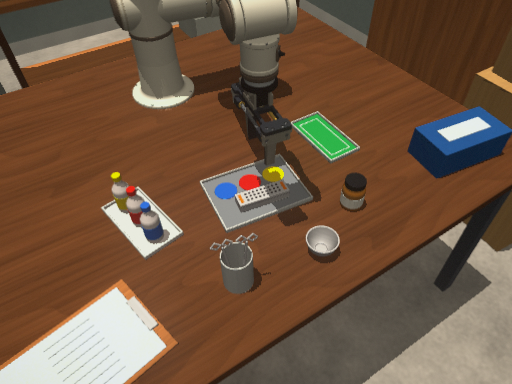

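View pics/w2.png

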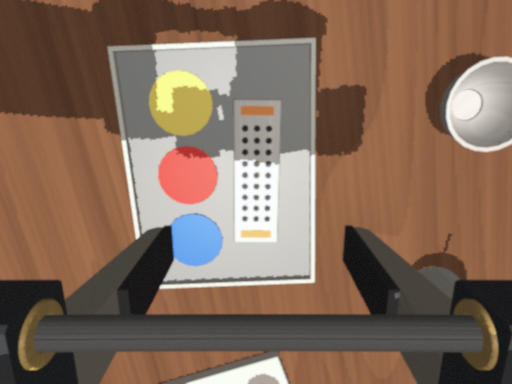

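Run:
```python
from h import *
d=grab("wrist"); h=cv2.cvtColor(d["img"],cv2.COLOR_RGB2HSV); H,S=h[...,0].astype(int),h[...,1]
for n,mk in dict(blue=(H>95)&(H<125)&(S>100),red=((H<4)|(H>176))&(S>150),yellow=(H>24)&(H<34)&(S>90)).items():
    x=max(comps(mk),key=lambda x:x[0][4] if x[1][1]<270 else 0)
    P=unproj(d,hp:=cv2.findContours(x[2].astype(np.uint8),0,1)[0][0][:,0],.006)[:,:2]*1000
    print(n,x[0],np.round(cv2.minEnclosingCircle(P.astype(np.float32))[0],1),cv2.minEnclosingCircle(P.astype(np.float32))[1])
print((unproj(d,[[257,110],[255.5,234]],.032)*1000).round(1))
```

```text
blue [ 170  214   52   51 2130] [542.  -61.5] 30.387632369995117
red [177 146  31  12 243] [561.5  32.7] 15.505826950073242
yellow [ 153   71   56   44 1193] [561.8  85.7] 28.208698272705078
[[633.5  63.6  32. ]
 [611.7 -55.6  32. ]]
```

Request:
drive_tool(increments=[{"dp": [0,2,-15],"delta_rot": [0,0,0],"fingers": -1},{"dp": [0,0.5,-30],"delta_rot": [0,0,0],"fingers": -1},{"dp": [0,0.5,-30],"delta_rot": [0,0,0],"fingers": -1},{"dp": [0,0.5,-30],"delta_rot": [0,0,0],"fingers": -1},{"dp": [0,0,-15],"delta_rot": [0,0,0],"fingers": -1},{"dp": [0,0,-5],"delta_rot": [0,0,0],"fingers": -1},{"dp": [0,0,0],"delta_rot": [0,0,0],"fingers": -1}])

```text
time: 22.55
tcp_pos: [0.6204, 0.0007, 0.0496]
tcp_rot: [0.001, 0.996, -0.087, 0.004]
wrist_force: [-0.3, -1.1, -0.9]
gripper_width: 0.998
```

```bash
python3 st.py
```

```text
t 22.55 [620.4   0.7  49.6] yaw -10.04 tilt z [ 0.0076 -0.0029] F [-0.3 -1.1 -0.9] w 91.8
```

Request:
drive_tool(increments=[{"dp": [2,3,-12],"delta_rot": [0.2,0.4,0.3],"fingers": -1},{"dp": [0,0.5,-12],"delta_rot": [0,0,0],"fingers": -1},{"dp": [0,0,-4],"delta_rot": [0,0,0],"fingers": -0.2},{"dp": [0,0,0],"delta_rot": [0,0,0],"fingers": -0.2}])

```text
time: 22.95
tcp_pos: [0.6244, 0.0039, 0.0216]
tcp_rot: [-0.0, 0.996, -0.085, 0.002]
wrist_force: [0.7, -0.2, 0.3]
gripper_width: 0.847
```

```bash
python3 st.py
```

```text
t 22.95 [624.4   3.9  21.6] yaw -9.74 tilt z [0.0045 0.0001] F [ 0.7 -0.2  0.3] w 77.9
```

Request:
drive_tool(increments=[{"dp": [-1.5,0,-8],"delta_rot": [0,0.3,0],"fingers": 0.2},{"dp": [0,0,-2],"delta_rot": [0,0,0],"fingers": 0.2},{"dp": [0,0,0],"delta_rot": [0,0,0],"fingers": 0.2}])

```text
time: 23.25
tcp_pos: [0.6235, 0.0039, 0.0116]
tcp_rot: [0.0, 0.996, -0.085, 0.0]
wrist_force: [0.4, -1.1, 0.4]
gripper_width: 0.587
```

```bash
python3 st.py
```

```text
t 23.25 [623.5   3.9  11.6] yaw -9.74 tilt z [ 0.0004 -0.0002] F [ 0.4 -1.1  0.4] w 54.0
```

Request:
drive_tool(increments=[{"dp": [-0.5,0,0],"delta_rot": [0,0,0],"fingers": 1},{"dp": [0,0,0],"delta_rot": [0,0,0],"fingers": 1},{"dp": [0,0,0],"delta_rot": [0,0,0],"fingers": 1},{"dp": [0,0,0],"delta_rot": [0,0,0],"fingers": 1}], squeeze=35)

```text
time: 23.65
tcp_pos: [0.6228, 0.0039, 0.0117]
tcp_rot: [0.0, 0.996, -0.085, 0.0]
wrist_force: [0.2, -0.4, -2.0]
gripper_width: 0.476
```

```bash
python3 st.py
```

```text
t 23.65 [622.8   3.9  11.7] yaw -9.74 tilt z [ 0.0004 -0.0002] F [ 0.2 -0.4 -2. ] w 43.8
```

Request:
drive_tool(increments=[{"dp": [0,0,12],"delta_rot": [0,0,0],"fingers": 1},{"dp": [0,0,20],"delta_rot": [0,0,0],"fingers": 1},{"dp": [0,0,20],"delta_rot": [0,0,0],"fingers": 1},{"dp": [0,0,15],"delta_rot": [0,0,0],"fingers": 1},{"dp": [-3,8,0],"delta_rot": [0,0,5],"fingers": 1},{"dp": [-7,18,0],"delta_rot": [0,0,7],"fingers": 1},{"dp": [-9,24,0],"delta_rot": [0,0,7],"fingers": 1},{"dp": [-9,24,0],"delta_rot": [0,0,7],"fingers": 1},{"dp": [-9,24,0],"delta_rot": [0,0,7],"fingers": 1},{"dp": [-9,24,0],"delta_rot": [0,0,7],"fingers": 1}])

```text
time: 24.65
tcp_pos: [0.577, 0.1264, 0.0885]
tcp_rot: [0.001, 0.963, 0.271, 0.003]
wrist_force: [0.4, -0.1, -1.5]
gripper_width: 0.474
```

```bash
python3 st.py
python3 - <<'E'
from h import *
d=grab("top"); im=cv2.cvtColor(cv2.imread("pics/t2.png"),cv2.COLOR_BGR2RGB); m=masks(im)["green"]
cs=sorted(comps(m,500),key=lambda x:x[0][2])
for x in cs:
    c=cv2.findContours(x[2].astype(np.uint8),0,1)[0][0][:,0]
    r=cv2.minAreaRect((unproj(d,c,.006)[:,:2]*1000).astype(np.float32)); print(r)
im=cv2.cvtColor(cv2.imread("pics/scene0.png"),cv2.COLOR_BGR2RGB); d=grab("scene"); m=masks(im)["green"]
for x in comps(m,200):
    c=cv2.findContours(x[2].astype(np.uint8),0,1)[0][0][:,0]
    r=cv2.minAreaRect((unproj(d,c,.006)[:,:2]*1000).astype(np.float32)); print("scene",r)
E
```

```text
t 24.65 [577.  126.4  88.5] yaw 31.47 tilt z [ 0.0064 -0.    ] F [ 0.4 -0.1 -1.5] w 43.6
((509.34197998046875, 304.0069885253906), (61.21117401123047, 158.85755920410156), 88.49308013916016)
((509.1087646484375, 305.3970947265625), (98.7734375, 199.35772705078125), 88.51838684082031)
scene ((508.16644287109375, 309.3995361328125), (95.23003387451172, 194.07664489746094), 88.32540893554688)
scene ((509.85516357421875, 306.63531494140625), (60.65145492553711, 157.18821716308594), 88.47422790527344)
```

Request:
drive_tool(increments=[{"dp": [-9,24,0],"delta_rot": [0,0,7],"fingers": 1},{"dp": [-9,24,0],"delta_rot": [0,0,7],"fingers": 1},{"dp": [-9,24,0],"delta_rot": [0,0,7],"fingers": 1},{"dp": [-9,24,0],"delta_rot": [0,0,7],"fingers": 1},{"dp": [-9,24,0],"delta_rot": [0,0,7],"fingers": 1},{"dp": [-8,22,0],"delta_rot": [0,0,7],"fingers": 1},{"dp": [-5,14,0],"delta_rot": [0,0,6],"fingers": 1},{"dp": [-2,6,0],"delta_rot": [0,0,3],"fingers": 1},{"dp": [0,0,0],"delta_rot": [0,0,0],"fingers": 1}])

```text
time: 25.65
tcp_pos: [0.5177, 0.2919, 0.0938]
tcp_rot: [0.001, 0.745, 0.667, 0.006]
wrist_force: [0.3, -1.1, -2.1]
gripper_width: 0.472
```

```bash
python3 st.py
```

```text
t 25.65 [517.7 291.9  93.8] yaw 83.68 tilt z [0.0097 0.0063] F [ 0.3 -1.1 -2.1] w 43.4
```

Request:
drive_tool(increments=[{"dp": [-5,8,-5],"delta_rot": [-0.4,0.6,4.8],"fingers": 1},{"dp": [-3,5,-15],"delta_rot": [0,0,0],"fingers": 1},{"dp": [0,0,-20],"delta_rot": [0,0,0],"fingers": 1},{"dp": [0,0,-15],"delta_rot": [0,0,0],"fingers": 1},{"dp": [0,0,-5],"delta_rot": [0,0,0],"fingers": 1},{"dp": [0,0,0],"delta_rot": [0,0,0],"fingers": 1}])

```text
time: 26.25
tcp_pos: [0.5115, 0.3019, 0.0308]
tcp_rot: [0.001, 0.722, 0.692, -0.0]
wrist_force: [-0.2, 0.4, -2.6]
gripper_width: 0.48
```

```bash
python3 st.py
```

```text
t 26.25 [511.5 301.9  30.8] yaw 87.6 tilt z [ 0.001  -0.0015] F [-0.2  0.4 -2.6] w 44.1
```

Request:
drive_tool(increments=[{"dp": [-2,3.5,-8],"delta_rot": [0,0,0.9],"fingers": 1},{"dp": [0,0,-4],"delta_rot": [0,0,0],"fingers": 1},{"dp": [0,0,-1],"delta_rot": [0,0,0],"fingers": 1},{"dp": [0,0,0],"delta_rot": [0,0,0],"fingers": 1}])

```text
time: 26.65
tcp_pos: [0.5106, 0.3058, 0.0181]
tcp_rot: [0.001, 0.716, 0.698, 0.001]
wrist_force: [0.5, 0.3, -1.4]
gripper_width: 0.477
```

```bash
python3 st.py
```

```text
t 26.65 [510.6 305.8  18.1] yaw 88.47 tilt z [ 0.0034 -0.0006] F [ 0.5  0.3 -1.4] w 43.8
```

Request:
drive_tool(increments=[{"dp": [-1,-0.5,-3],"delta_rot": [0,0.2,0],"fingers": 1},{"dp": [0,0,-1.5],"delta_rot": [0,0,0],"fingers": 1},{"dp": [0,0,-1],"delta_rot": [0,0,0],"fingers": 1},{"dp": [0,0,-1],"delta_rot": [0,0,0],"fingers": 1}])

```text
time: 27.05
tcp_pos: [0.5106, 0.3056, 0.0136]
tcp_rot: [0.0, 0.716, 0.698, 0.0]
wrist_force: [-5.5, -1.6, 9.0]
gripper_width: 0.477
```

```bash
python3 st.py
```

```text
t 27.05 [510.6 305.6  13.6] yaw 88.47 tilt z [ 0.0012 -0.0003] F [-5.5 -1.6  9. ] w 43.9
```

Request:
drive_tool(increments=[{"dp": [0,0,1],"delta_rot": [0,0,0],"fingers": -0.3},{"dp": [0,0,0],"delta_rot": [0,0,0],"fingers": -0.3},{"dp": [0,0,1],"delta_rot": [0,0,0],"fingers": -0.3},{"dp": [0,0,15],"delta_rot": [0,0,0],"fingers": -0.5},{"dp": [0,0,35],"delta_rot": [0,0,0],"fingers": -1},{"dp": [0,0,40],"delta_rot": [0,0,0],"fingers": -1},{"dp": [0,0,40],"delta_rot": [0,0,0],"fingers": -1}])

```text
time: 27.75
tcp_pos: [0.5068, 0.3041, 0.147]
tcp_rot: [-0.001, 0.717, 0.697, -0.004]
wrist_force: [-0.5, 0.7, -0.1]
gripper_width: 0.975
```

```bash
python3 st.py
```

```text
t 27.75 [506.8 304.1 147. ] yaw 88.45 tilt z [-0.0075 -0.0033] F [-0.5  0.7 -0.1] w 89.7
```

Request:
drive_tool(increments=[{"dp": [0,-8,20],"delta_rot": [0,0,-5],"fingers": -1},{"dp": [-2,-20,10],"delta_rot": [0,0,-8],"fingers": -1},{"dp": [-2,-30,0],"delta_rot": [0,0,-8],"fingers": -1},{"dp": [-2,-30,0],"delta_rot": [0,0,-8],"fingers": -1},{"dp": [-2,-30,0],"delta_rot": [0,0,-8],"fingers": -1},{"dp": [-2,-30,0],"delta_rot": [0,0,-8],"fingers": -1},{"dp": [-2,-30,0],"delta_rot": [0,0,-8],"fingers": -1},{"dp": [-2,-30,0],"delta_rot": [0,0,-8],"fingers": -1},{"dp": [-3,-30,0],"delta_rot": [0,0,-8],"fingers": -1},{"dp": [-3,-30,0],"delta_rot": [0,0,-8],"fingers": -1}])

```text
time: 28.75
tcp_pos: [0.4924, 0.0318, 0.2019]
tcp_rot: [0.008, 0.997, 0.076, 0.011]
wrist_force: [0.7, 0.2, -0.4]
gripper_width: 0.997
```

```bash
python3 st.py
python3 - <<'E'
from h import *
d=grab("top","t3"); m=masks(d["img"])["orange"]
for x in comps(m,10): print(x[0],(unproj(d,x[1],.034)[0]*1000).round(1))
E
```

```text
t 28.75 [492.4  31.8 201.9] yaw 8.77 tilt z [ 0.0224 -0.0143] F [ 0.7  0.2 -0.4] w 91.8
[ 414   82   98  105 1084] [ 755.8 -423.3   34. ]
[108 211  14   4  46] [568.3 301.2  34. ]
[102 268  14   5  51] [448.3 305.3  34. ]
```

View pics/t3.png

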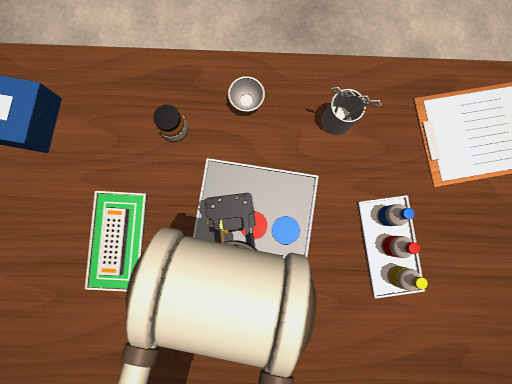

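Run:
```python
from h import *
d=grab("top"); im=cv2.cvtColor(cv2.imread("pics/t3.png"),cv2.COLOR_BGR2RGB); m=masks(im)
for k in("blue","red","yellow"):
    for x in comps(m[k],20):
        if x[1][0]>350: print(k,x[0],(unproj(d,x[1],.122)[0]*1000).round(1))
```

```text
blue [403 208  11  11  98] [ 578.6 -283.3  122. ]
red [408 243  12  11  98] [ 513.6 -293.   122. ]
yellow [416 278  12  11 107] [ 449.1 -306.2  122. ]
```

Request:
drive_tool(increments=[{"dp": [-4,-32,-3],"delta_rot": [0.8,1.2,-8],"fingers": -1},{"dp": [-4,-34,-2],"delta_rot": [0,0,-8],"fingers": -1},{"dp": [-4,-34,-2],"delta_rot": [0,0,-8],"fingers": -1},{"dp": [-4,-34,-2],"delta_rot": [0,0,-8],"fingers": -1},{"dp": [-4,-34,-2],"delta_rot": [0,0,-8],"fingers": -1},{"dp": [-4,-34,-2],"delta_rot": [0,0,-8],"fingers": -1},{"dp": [-4,-34,-2],"delta_rot": [0,0,-8],"fingers": -1},{"dp": [-4,-34,-2],"delta_rot": [0,0,-8],"fingers": -1},{"dp": [-4,-30,0],"delta_rot": [0,0,-8],"fingers": -1},{"dp": [-4,-15,0],"delta_rot": [0,0,-8],"fingers": -1}])

```text
time: 29.85
tcp_pos: [0.4553, -0.2884, 0.1939]
tcp_rot: [0.002, 0.805, -0.593, 0.006]
wrist_force: [-1.0, 1.2, -0.3]
gripper_width: 1.003
```

```bash
python3 st.py
```

```text
t 29.85 [ 455.3 -288.4  193.9] yaw -72.78 tilt z [ 0.0078 -0.0104] F [-1.   1.2 -0.3] w 92.3
```

Request:
drive_tool(increments=[{"dp": [-5,-10,-5],"delta_rot": [0.6,0.4,-6.5],"fingers": -1},{"dp": [-1,-5,-10],"delta_rot": [0,0,-1],"fingers": -1},{"dp": [0,0,0],"delta_rot": [0,0,0],"fingers": -1}])

```text
time: 30.15
tcp_pos: [0.4505, -0.3046, 0.1802]
tcp_rot: [-0.0, 0.764, -0.645, 0.002]
wrist_force: [0.5, -0.1, -0.4]
gripper_width: 0.999
```

```bash
python3 st.py
```

```text
t 30.15 [ 450.5 -304.6  180.2] yaw -80.36 tilt z [ 0.0028 -0.0017] F [ 0.5 -0.1 -0.4] w 91.9
```

Request:
drive_tool(increments=[{"dp": [-1,0,-15],"delta_rot": [0.1,0.1,0],"fingers": -1},{"dp": [0,0,-25],"delta_rot": [0,0,0],"fingers": -1},{"dp": [0,0,-30],"delta_rot": [0,0,0],"fingers": -1},{"dp": [0,0,-25],"delta_rot": [0,0,0],"fingers": -1},{"dp": [0,0,-20],"delta_rot": [0,0,0],"fingers": -1},{"dp": [0,0,-8],"delta_rot": [0,0,0],"fingers": -1},{"dp": [0,0,0],"delta_rot": [0,0,0],"fingers": -0.2}])

```text
time: 30.85
tcp_pos: [0.4507, -0.2969, 0.0499]
tcp_rot: [-0.001, 0.771, -0.637, -0.0]
wrist_force: [0.6, 0.0, 0.4]
gripper_width: 0.938
```

```bash
python3 st.py
```

```text
t 30.85 [ 450.7 -296.9   49.9] yaw -79.14 tilt z [0.0016 0.002 ] F [0.6 0.  0.4] w 86.3
```

Request:
drive_tool(increments=[{"dp": [-1,-5,-5],"delta_rot": [-0.1,0.1,-1],"fingers": 0},{"dp": [0,-2,-1],"delta_rot": [0,0,0],"fingers": 0},{"dp": [0,0,0],"delta_rot": [0,0,0],"fingers": 0}])

```text
time: 31.15
tcp_pos: [0.451, -0.305, 0.0455]
tcp_rot: [0.0, 0.766, -0.643, 0.002]
wrist_force: [0.3, -0.8, -0.7]
gripper_width: 0.675
```

```bash
python3 st.py
```

```text
t 31.15 [ 451.  -305.    45.5] yaw -80.09 tilt z [ 0.0023 -0.0025] F [ 0.3 -0.8 -0.7] w 62.1
```

Request:
drive_tool(increments=[{"dp": [-1.5,0,-2],"delta_rot": [0.1,0.1,0],"fingers": 1},{"dp": [0,0,0],"delta_rot": [0,0,0],"fingers": 1},{"dp": [0,0,0],"delta_rot": [0,0,0],"fingers": 1},{"dp": [0,0,0],"delta_rot": [0,0,0],"fingers": 1},{"dp": [0,0,0],"delta_rot": [0,0,0],"fingers": 1}], squeeze=20)

```text
time: 31.65
tcp_pos: [0.4501, -0.306, 0.0448]
tcp_rot: [0.0, 0.765, -0.643, 0.002]
wrist_force: [0.3, 0.3, -0.9]
gripper_width: 0.478
```

```bash
python3 st.py
```

```text
t 31.65 [ 450.1 -306.    44.8] yaw -80.1 tilt z [ 0.0023 -0.0025] F [ 0.3  0.3 -0.9] w 44.0
```

Request:
drive_tool(increments=[{"dp": [0,0,15],"delta_rot": [0,0,0],"fingers": 1},{"dp": [0,0,25],"delta_rot": [0,0,0],"fingers": 1},{"dp": [0,0,15],"delta_rot": [0,0,0],"fingers": 1},{"dp": [3,10,5],"delta_rot": [0,0,4],"fingers": 1},{"dp": [7,25,-1],"delta_rot": [0,0,6],"fingers": 1},{"dp": [9,32,-1],"delta_rot": [0,0,6],"fingers": 1},{"dp": [9,32,-1],"delta_rot": [0,0,6],"fingers": 1},{"dp": [9,32,-1],"delta_rot": [0,0,6],"fingers": 1},{"dp": [9,32,-1],"delta_rot": [0,0,6],"fingers": 1},{"dp": [9,32,-1],"delta_rot": [0,0,6],"fingers": 1}])

```text
time: 32.65
tcp_pos: [0.5074, -0.1092, 0.1119]
tcp_rot: [0.0, 0.943, -0.333, 0.007]
wrist_force: [1.1, -0.6, -1.9]
gripper_width: 0.478
```

```bash
python3 st.py
```

```text
t 32.65 [ 507.4 -109.2  111.9] yaw -38.96 tilt z [ 0.0128 -0.005 ] F [ 1.1 -0.6 -1.9] w 44.0
```

Remaining dx 53, dy 190, rot 31.7.

Request:
drive_tool(increments=[{"dp": [9,32,-1],"delta_rot": [0.3,0.7,6],"fingers": 1},{"dp": [9,32,-1],"delta_rot": [0,0,6],"fingers": 1},{"dp": [9,32,-1],"delta_rot": [0,0,6],"fingers": 1},{"dp": [9,32,-1],"delta_rot": [0,0,6],"fingers": 1},{"dp": [7,25,0],"delta_rot": [0,0,5],"fingers": 1},{"dp": [5,18,0],"delta_rot": [0,0,3],"fingers": 1},{"dp": [2,8,0],"delta_rot": [0,0,0],"fingers": 1},{"dp": [0,0,-5],"delta_rot": [0,0,0],"fingers": 1}])

```text
time: 33.45
tcp_pos: [0.5613, 0.0815, 0.1122]
tcp_rot: [-0.001, 0.999, -0.046, 0.005]
wrist_force: [1.7, 0.2, -2.6]
gripper_width: 0.481
```

```bash
python3 st.py
```

```text
t 33.45 [561.3  81.5 112.2] yaw -5.22 tilt z [0.0094 0.0017] F [ 1.7  0.2 -2.6] w 44.2
```

Request:
drive_tool(increments=[{"dp": [0,0,-10],"delta_rot": [-0.1,0.5,-1],"fingers": 1},{"dp": [0,0,-20],"delta_rot": [0,0,0],"fingers": 1},{"dp": [0,0,-15],"delta_rot": [0,0,0],"fingers": 1},{"dp": [0,0,-5],"delta_rot": [0,0,0],"fingers": 1},{"dp": [0,0,0],"delta_rot": [0,0,0],"fingers": 1}])

```text
time: 33.95
tcp_pos: [0.5597, 0.0774, 0.0581]
tcp_rot: [0.001, 0.998, -0.06, -0.002]
wrist_force: [0.2, -0.3, -2.1]
gripper_width: 0.479
```

```bash
python3 st.py
```

```text
t 33.95 [559.7  77.4  58.1] yaw -6.82 tilt z [-0.0034 -0.0017] F [ 0.2 -0.3 -2.1] w 44.0
```

Request:
drive_tool(increments=[{"dp": [1,4,-6],"delta_rot": [0.1,-0.2,0],"fingers": 1},{"dp": [0,0,-1],"delta_rot": [0,0,0],"fingers": 1},{"dp": [0,0,0],"delta_rot": [0,0,0],"fingers": 1}])

```text
time: 34.25
tcp_pos: [0.5615, 0.0811, 0.0514]
tcp_rot: [-0.0, 0.998, -0.06, 0.001]
wrist_force: [-0.6, 0.1, -2.5]
gripper_width: 0.474
```

```bash
python3 st.py
python3 - <<'E'
from h import *
d=grab("top","t4"); m=masks(d["img"])
for k in("yellow","red","blue"):
    for x in comps(m[k],20):
        if x[1][0]<350: print(k,x[0],x[1].round(1),(unproj(d,x[1],.006)[0]*1000).round(1),(unproj(d,x[1],.126)[0]*1000).round(1))
d=grab("scene","s4")
E
```

```text
t 34.25 [561.5  81.1  51.4] yaw -6.91 tilt z [0.0017 0.0001] F [-0.6  0.1 -2.5] w 43.6
red [248 211  19  28 346] [257.7 225.8] [548.6  -1.    6. ] [546.7   1.7 126. ]
blue [   0   76   40   68 1821] [ 17.8 107.7] [796.7 542.9   6. ] [757.6 464.  126. ]
blue [273 216  26  28 584] [285.4 229.9] [541.3 -62.    6. ] [540.5 -50.2 126. ]
```

View pics/s4.png

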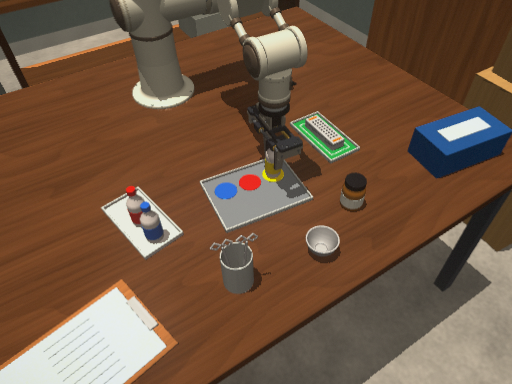

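Looks centred from the scene view. Lower the last 4–5 mm.

Request:
drive_tool(increments=[{"dp": [-0.5,0.2,-3],"delta_rot": [0,0.1,0],"fingers": 1},{"dp": [0,0,-2],"delta_rot": [0,0,0],"fingers": 1},{"dp": [0,0,-1],"delta_rot": [0,0,0],"fingers": 1},{"dp": [0,0,-1],"delta_rot": [0,0,0],"fingers": 1}])

```text
time: 34.75
tcp_pos: [0.562, 0.0814, 0.0469]
tcp_rot: [0.0, 0.998, -0.06, 0.001]
wrist_force: [-4.9, -1.0, 9.4]
gripper_width: 0.476
```

```bash
python3 st.py
```

```text
t 34.75 [562.   81.4  46.9] yaw -6.87 tilt z [ 0.0014 -0.0003] F [-4.9 -1.   9.4] w 43.8
```

Request:
drive_tool(increments=[{"dp": [-1.5,0,1.5],"delta_rot": [0,0,0],"fingers": 1},{"dp": [-0.5,0,0],"delta_rot": [0,0,0],"fingers": 1},{"dp": [0,0,-2],"delta_rot": [0,0,0],"fingers": 1}])

```text
time: 35.05
tcp_pos: [0.5605, 0.0814, 0.0469]
tcp_rot: [0.0, 0.998, -0.06, 0.001]
wrist_force: [-2.9, -0.9, 8.0]
gripper_width: 0.478
```

```bash
python3 st.py
```

```text
t 35.05 [560.5  81.4  46.9] yaw -6.87 tilt z [ 0.0029 -0.0004] F [-2.9 -0.9  8. ] w 44.0
```

Release, rise.

Request:
drive_tool(increments=[{"dp": [0,0,1],"delta_rot": [0,0,0],"fingers": -1},{"dp": [0,0,0],"delta_rot": [0,0,0],"fingers": -1},{"dp": [0,0,0],"delta_rot": [0,0,0],"fingers": -1},{"dp": [0,0,15],"delta_rot": [0,0,0],"fingers": -1},{"dp": [0,0,35],"delta_rot": [0,0,0],"fingers": -1},{"dp": [0,0,40],"delta_rot": [0,0,0],"fingers": -1},{"dp": [0,0,35],"delta_rot": [0,0,0],"fingers": -1}])

```text
time: 35.75
tcp_pos: [0.5559, 0.0816, 0.1738]
tcp_rot: [0.0, 0.998, -0.06, -0.004]
wrist_force: [0.1, -0.5, -0.8]
gripper_width: 0.996
```

```bash
python3 st.py
```

```text
t 35.75 [555.9  81.6 173.8] yaw -6.89 tilt z [-0.0076  0.0004] F [ 0.1 -0.5 -0.8] w 91.6
```

Request:
drive_tool(increments=[{"dp": [-2,-20,5],"delta_rot": [0,-0.4,-6],"fingers": -1},{"dp": [-4,-38,0],"delta_rot": [0,0,-7.5],"fingers": -1},{"dp": [-4,-38,0],"delta_rot": [0,0,-7.5],"fingers": -1},{"dp": [-4,-38,0],"delta_rot": [0,0,-7.5],"fingers": -1},{"dp": [-4,-38,0],"delta_rot": [0,0,-7.5],"fingers": -1},{"dp": [-4,-38,0],"delta_rot": [0,0,-7.5],"fingers": -1},{"dp": [-4,-38,0],"delta_rot": [0,0,-7.5],"fingers": -1},{"dp": [-4,-38,0],"delta_rot": [0,0,-7.5],"fingers": -1},{"dp": [-4,-35,0],"delta_rot": [0,0,-7.5],"fingers": -1},{"dp": [-3,-20,0],"delta_rot": [0,0,-6],"fingers": -1}])

```text
time: 36.75
tcp_pos: [0.5237, -0.2709, 0.2034]
tcp_rot: [0.005, 0.758, -0.652, 0.016]
wrist_force: [0.4, 0.5, 0.2]
gripper_width: 1.001
```

```bash
python3 st.py
python3 - <<'E'
from h import *
d=grab("top","t5"); m=masks(d["img"])
for k in("yellow","red","blue"):
    for x in comps(m[k],20):
        if 200<x[1][0]<350: print(k,x[0],x[1].round(1),(unproj(d,x[1],.006)[0]*1000).round(1),(unproj(d,x[1],.124)[0]*1000).round(1))
d=grab("scene","s5"); m=masks(d["img"])
for k in("yellow","red","blue"):
    for x in comps(m[k],20):
        if x[1][0]<350: print("sc",k,x[0],x[1].round(1),(unproj(d,x[1],.120)[0]*1000).round(1))
E
```

```text
t 36.75 [ 523.7 -270.9  203.4] yaw -81.44 tilt z [ 0.017  -0.0289] F [0.4 0.5 0.2] w 92.0
yellow [208 206  27  28 207] [225.  220.7] [557.5  70.8   6. ] [554.4  62.9 124. ]
yellow [211 213  11  11 103] [216.  218.2] [562.5  90.7   6. ] [558.6  79.8 124. ]
red [240 211  27  28 592] [253.  224.8] [550.4   9.3   6. ] [548.3  10.4 124. ]
blue [273 216  27  28 586] [285.4 229.9] [541.3 -62.1   6. ] [540.6 -50.5 124. ]
sc yellow [269 138   8   9  44] [272.5 141.2] [556.2  84.1 120. ]
sc yellow [262 170  21  12  79] [270.2 177.6] [663.8   3.6 120. ]
sc red [239 175  22  15 264] [249.6 182. ] [648.8 -45.4 120. ]
sc red [126 186   9   7  49] [129.8 189. ] [ 512.  -290.6  120. ]
sc blue [215 183  22  16 279] [225.6 190.5] [ 641.  -106.6  120. ]
sc blue [141 202   8   7  47] [144.5 205.3] [ 578.6 -281.7  120. ]
```

View pics/t5.png

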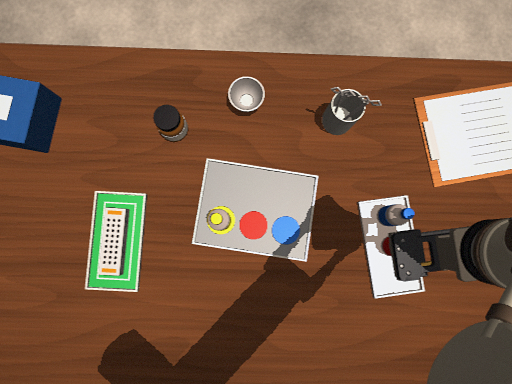

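Request:
drive_tool(increments=[{"dp": [-7,-14,-8],"delta_rot": [1.6,1,1],"fingers": -1},{"dp": [-2,-5,-12],"delta_rot": [0,0,0],"fingers": -1},{"dp": [0,0,0],"delta_rot": [0,0,0],"fingers": -1}])

```text
time: 37.15
tcp_pos: [0.5155, -0.2883, 0.1848]
tcp_rot: [-0.001, 0.767, -0.642, 0.001]
wrist_force: [-1.1, 1.3, -0.5]
gripper_width: 0.997
```

```bash
python3 st.py
```

```text
t 37.15 [ 515.5 -288.3  184.8] yaw -79.91 tilt z [ 0.0024 -0.0005] F [-1.1  1.3 -0.5] w 91.7
```

Request:
drive_tool(increments=[{"dp": [-2,-3.5,-15],"delta_rot": [0,0.1,-0.5],"fingers": -1},{"dp": [0,-1,-30],"delta_rot": [0,0,0],"fingers": -1},{"dp": [0,-1,-30],"delta_rot": [0,0,0],"fingers": -1},{"dp": [0,-1,-25],"delta_rot": [0,0,0],"fingers": -1},{"dp": [0,-1,-20],"delta_rot": [0,0,0],"fingers": -1},{"dp": [0,0,-8],"delta_rot": [0,0,0],"fingers": -1},{"dp": [0,0,0],"delta_rot": [0,0,0],"fingers": -0.2}])

```text
time: 37.85
tcp_pos: [0.5139, -0.2882, 0.0498]
tcp_rot: [-0.0, 0.766, -0.643, 0.001]
wrist_force: [-0.3, -0.0, 0.4]
gripper_width: 0.934
```

```bash
python3 st.py
```

```text
t 37.85 [ 513.9 -288.2   49.8] yaw -79.99 tilt z [ 0.0017 -0.0004] F [-0.3 -0.   0.4] w 85.9
```

Request:
drive_tool(increments=[{"dp": [-0.5,-3,-5],"delta_rot": [0,0.1,0],"fingers": 0},{"dp": [0,-1,-1],"delta_rot": [0,0,0],"fingers": 0},{"dp": [0,0,-0.5],"delta_rot": [0,0,0],"fingers": 0.3},{"dp": [0,0,0],"delta_rot": [0,0,0],"fingers": 1},{"dp": [0,0,0],"delta_rot": [0,0,0],"fingers": 1},{"dp": [0,0,0],"delta_rot": [0,0,0],"fingers": 1},{"dp": [0,0,0],"delta_rot": [0,0,0],"fingers": 1}])

```text
time: 38.55
tcp_pos: [0.5157, -0.2934, 0.0468]
tcp_rot: [0.0, 0.766, -0.642, 0.003]
wrist_force: [0.0, -0.2, -1.5]
gripper_width: 0.477
```

```bash
python3 st.py
```

```text
t 38.55 [ 515.7 -293.4   46.8] yaw -79.95 tilt z [ 0.0048 -0.0043] F [ 0.  -0.2 -1.5] w 43.9
```

Request:
drive_tool(increments=[{"dp": [0,0,15],"delta_rot": [0,0,0],"fingers": 1},{"dp": [0,0,25],"delta_rot": [0,0,0],"fingers": 1},{"dp": [0,0,15],"delta_rot": [0,0,0],"fingers": 1},{"dp": [1,10,5],"delta_rot": [0,0,5],"fingers": 1},{"dp": [3,22,-1],"delta_rot": [0,0,7],"fingers": 1},{"dp": [3,28,-1],"delta_rot": [0,0,7],"fingers": 1},{"dp": [3,28,-1],"delta_rot": [0,0,7],"fingers": 1},{"dp": [3,28,-1],"delta_rot": [0,0,7],"fingers": 1},{"dp": [3,28,-1],"delta_rot": [0,0,7],"fingers": 1},{"dp": [3,28,-1],"delta_rot": [0,0,7],"fingers": 1}])

```text
time: 39.55
tcp_pos: [0.5349, -0.1199, 0.1115]
tcp_rot: [-0.0, 0.962, -0.271, 0.007]
wrist_force: [-0.8, 0.5, -2.4]
gripper_width: 0.474
```

```bash
python3 st.py
```

```text
t 39.55 [ 534.9 -119.9  111.5] yaw -31.48 tilt z [ 0.0126 -0.0032] F [-0.8  0.5 -2.4] w 43.6
```

Request:
drive_tool(increments=[{"dp": [3,25,-1],"delta_rot": [0,0.6,7],"fingers": 1},{"dp": [3,25,-1],"delta_rot": [0,0,6],"fingers": 1},{"dp": [3,25,-1],"delta_rot": [0,0,4],"fingers": 1},{"dp": [3,20,0],"delta_rot": [0,0,3],"fingers": 1},{"dp": [2,12,0],"delta_rot": [0,0,1],"fingers": 1},{"dp": [1,5,0],"delta_rot": [0,0,0],"fingers": 1},{"dp": [0,0,-5],"delta_rot": [0,0,0],"fingers": 1}])

```text
time: 40.25
tcp_pos: [0.5513, -0.0007, 0.1095]
tcp_rot: [0.001, 0.997, -0.081, 0.004]
wrist_force: [1.2, 0.3, -2.8]
gripper_width: 0.474
```

```bash
python3 st.py
```

```text
t 40.25 [551.3  -0.7 109.5] yaw -9.3 tilt z [ 0.008  -0.0028] F [ 1.2  0.3 -2.8] w 43.6
```

Request:
drive_tool(increments=[{"dp": [0,8,-8],"delta_rot": [0.2,0.4,1.5],"fingers": 1},{"dp": [0,3,-18],"delta_rot": [0,0,0],"fingers": 1},{"dp": [0,0,-14],"delta_rot": [0,0,0],"fingers": 1},{"dp": [0,0,-5],"delta_rot": [0,0,0],"fingers": 1},{"dp": [0,0,0],"delta_rot": [0,0,0],"fingers": 1}])

```text
time: 40.75
tcp_pos: [0.5501, 0.0085, 0.0603]
tcp_rot: [-0.0, 0.998, -0.069, -0.001]
wrist_force: [-0.7, -0.7, -2.6]
gripper_width: 0.473
```

```bash
python3 st.py
```

```text
t 40.75 [550.1   8.5  60.3] yaw -7.87 tilt z [-0.0027  0.001 ] F [-0.7 -0.7 -2.6] w 43.5
```

Request:
drive_tool(increments=[{"dp": [1,2,-6],"delta_rot": [0,-0.2,0.3],"fingers": 1},{"dp": [0,0,-2],"delta_rot": [0,0,0],"fingers": 1},{"dp": [0,0,0],"delta_rot": [0,0,0],"fingers": 1}])

```text
time: 41.05
tcp_pos: [0.5519, 0.01, 0.0524]
tcp_rot: [-0.0, 0.998, -0.066, 0.001]
wrist_force: [0.3, 0.5, -2.4]
gripper_width: 0.474
```

```bash
python3 st.py
```

```text
t 41.05 [551.9  10.   52.4] yaw -7.58 tilt z [0.0023 0.0008] F [ 0.3  0.5 -2.4] w 43.6
```

Request:
drive_tool(increments=[{"dp": [-1,0.5,-2],"delta_rot": [0,0,0],"fingers": 1},{"dp": [0,0,-1.5],"delta_rot": [0,0,0],"fingers": 1},{"dp": [0,0,-1],"delta_rot": [0,0,0],"fingers": 1},{"dp": [0,0,-1],"delta_rot": [0,0,0],"fingers": 1}])

```text
time: 41.45
tcp_pos: [0.5519, 0.0103, 0.0489]
tcp_rot: [-0.0, 0.998, -0.066, 0.002]
wrist_force: [-5.1, -0.6, 9.0]
gripper_width: 0.477
```

```bash
python3 st.py
```

```text
t 41.45 [551.9  10.3  48.9] yaw -7.56 tilt z [0.0042 0.    ] F [-5.1 -0.6  9. ] w 43.9
```

Landed within 0.5 mm. Release and rise.

Request:
drive_tool(increments=[{"dp": [-0.5,0,1],"delta_rot": [0,0,0],"fingers": -1},{"dp": [0,0,0],"delta_rot": [0,0,0],"fingers": -1},{"dp": [0,0,0],"delta_rot": [0,0,0],"fingers": -1},{"dp": [0,0,15],"delta_rot": [0,0,0],"fingers": -1},{"dp": [0,0,35],"delta_rot": [0,0,0],"fingers": -1},{"dp": [0,0,40],"delta_rot": [0,0,0],"fingers": -1},{"dp": [0,0,35],"delta_rot": [0,0,0],"fingers": -1}])

```text
time: 42.15
tcp_pos: [0.5484, 0.0108, 0.1773]
tcp_rot: [-0.001, 0.998, -0.066, -0.001]
wrist_force: [0.8, -1.2, 0.1]
gripper_width: 0.999
```

```bash
python3 st.py
```

```text
t 42.15 [548.4  10.8 177.3] yaw -7.58 tilt z [-0.0023  0.0015] F [ 0.8 -1.2  0.1] w 91.9
```

Request:
drive_tool(increments=[{"dp": [2,-20,3],"delta_rot": [0,0,-6],"fingers": -1},{"dp": [3,-30,0],"delta_rot": [0,0,-7.5],"fingers": -1},{"dp": [3,-30,0],"delta_rot": [0,0,-7.5],"fingers": -1},{"dp": [3,-30,0],"delta_rot": [0,0,-7.5],"fingers": -1},{"dp": [3,-30,0],"delta_rot": [0,0,-7.5],"fingers": -1},{"dp": [3,-30,0],"delta_rot": [0,0,-7.5],"fingers": -1},{"dp": [3,-30,0],"delta_rot": [0,0,-7.5],"fingers": -1},{"dp": [3,-30,0],"delta_rot": [0,0,-7.5],"fingers": -1},{"dp": [3,-28,0],"delta_rot": [0,0,-7.5],"fingers": -1},{"dp": [2,-18,0],"delta_rot": [0,0,-5],"fingers": -1}])

```text
time: 43.15
tcp_pos: [0.5837, -0.2754, 0.204]
tcp_rot: [0.005, 0.759, -0.651, 0.014]
wrist_force: [1.1, -0.8, 0.3]
gripper_width: 1.002
```

```bash
python3 st.py
python3 - <<'E'
from h import *
d=grab("top","t6"); m=masks(d["img"])
for k in("yellow","red","blue"):
    for x in comps(m[k],20):
        if 200<x[1][0]<350: print(k,x[0],x[1].round(1),(unproj(d,x[1],.006)[0]*1000).round(1),(unproj(d,x[1],.124)[0]*1000).round(1))
E
```

```text
t 43.15 [ 583.7 -275.4  204. ] yaw -81.19 tilt z [ 0.0141 -0.0251] F [ 1.1 -0.8  0.3] w 92.2
yellow [208 206  27  28 207] [225.  220.7] [557.6  70.8   6. ] [554.5  62.8 124. ]
yellow [211 213  11  11 102] [216.  218.3] [562.4  90.7   6. ] [558.5  79.8 124. ]
red [240 211  27  28 207] [250.4 224.7] [550.5  14.9   6. ] [548.4  15.2 124. ]
red [250 219  10  12  93] [254.5 224.3] [551.5   6.    6. ] [549.3   7.6 124. ]
blue [272 216  27  28 587] [285.4 229.9] [541.3 -62.    6. ] [540.6 -50.4 124. ]
```

Request:
drive_tool(increments=[{"dp": [-3,-2,-8],"delta_rot": [1.4,0.8,1],"fingers": -1},{"dp": [-1,-1,-12],"delta_rot": [0,0,0],"fingers": -1},{"dp": [0,0,0],"delta_rot": [0,0,0],"fingers": -1}])

```text
time: 43.5
tcp_pos: [0.5794, -0.2804, 0.1842]
tcp_rot: [-0.0, 0.765, -0.644, 0.0]
wrist_force: [0.6, 0.4, -0.2]
gripper_width: 1.001
```

```bash
python3 st.py
```

```text
t 43.5 [ 579.4 -280.4  184.2] yaw -80.14 tilt z [ 0.0009 -0.0002] F [ 0.6  0.4 -0.2] w 92.1
```

Request:
drive_tool(increments=[{"dp": [0,-2,-15],"delta_rot": [0,0,-0.3],"fingers": -1},{"dp": [0,-0.5,-30],"delta_rot": [0,0,0],"fingers": -1},{"dp": [0,-0.5,-30],"delta_rot": [0,0,0],"fingers": -1},{"dp": [0,-0.5,-25],"delta_rot": [0,0,0],"fingers": -1},{"dp": [0,-0.5,-20],"delta_rot": [0,0,0],"fingers": -1},{"dp": [0,0,-8],"delta_rot": [0,0,0],"fingers": -1},{"dp": [0,0,0],"delta_rot": [0,0,0],"fingers": -0.2}])

```text
time: 44.2
tcp_pos: [0.5775, -0.2776, 0.0466]
tcp_rot: [-0.0, 0.766, -0.643, -0.002]
wrist_force: [-0.5, -0.1, 0.3]
gripper_width: 0.934
```

```bash
python3 st.py
```

```text
t 44.2 [ 577.5 -277.6   46.6] yaw -79.96 tilt z [-0.0019  0.0029] F [-0.5 -0.1  0.3] w 86.0
```

Request:
drive_tool(increments=[{"dp": [1,-3.5,-2],"delta_rot": [-0.2,-0.1,0],"fingers": 0},{"dp": [0,-1,0],"delta_rot": [0,0,0],"fingers": 0},{"dp": [0,0,0],"delta_rot": [0,0,0],"fingers": 0.3},{"dp": [0,0,0],"delta_rot": [0,0,0],"fingers": 1},{"dp": [0,0,0],"delta_rot": [0,0,0],"fingers": 1},{"dp": [0,0,0],"delta_rot": [0,0,0],"fingers": 1},{"dp": [0,0,0],"delta_rot": [0,0,0],"fingers": 1}])

```text
time: 44.9
tcp_pos: [0.5811, -0.2837, 0.0489]
tcp_rot: [0.0, 0.767, -0.642, 0.004]
wrist_force: [-0.4, -0.4, -2.3]
gripper_width: 0.471
```

```bash
python3 st.py
```

```text
t 44.9 [ 581.1 -283.7   48.9] yaw -79.9 tilt z [ 0.0056 -0.005 ] F [-0.4 -0.4 -2.3] w 43.3
```

Request:
drive_tool(increments=[{"dp": [0,0,15],"delta_rot": [0.3,0.3,0],"fingers": 1},{"dp": [0,0,25],"delta_rot": [0,0,0],"fingers": 1},{"dp": [0,0,15],"delta_rot": [0,0,0],"fingers": 1},{"dp": [-1,8,3],"delta_rot": [0,0,6],"fingers": 1},{"dp": [-3,16,-1],"delta_rot": [0,0,8],"fingers": 1},{"dp": [-4,20,-1],"delta_rot": [0,0,8],"fingers": 1},{"dp": [-4,20,-1],"delta_rot": [0,0,8],"fingers": 1},{"dp": [-4,20,-1],"delta_rot": [0,0,8],"fingers": 1},{"dp": [-4,20,-1],"delta_rot": [0,0,8],"fingers": 1},{"dp": [-4,20,-1],"delta_rot": [0,0,8],"fingers": 1}])

```text
time: 45.9
tcp_pos: [0.5537, -0.157, 0.1002]
tcp_rot: [0.001, 0.978, -0.208, -0.001]
wrist_force: [1.0, 1.2, -2.5]
gripper_width: 0.475
```

```bash
python3 st.py
```

```text
t 45.9 [ 553.7 -157.   100.2] yaw -24.04 tilt z [-0.0031 -0.0021] F [ 1.   1.2 -2.5] w 43.7
```

Remaining dx −11, dy 96, rot 16.7.

Request:
drive_tool(increments=[{"dp": [-2,20,0],"delta_rot": [0.1,-0.2,6],"fingers": 1},{"dp": [-2,20,0],"delta_rot": [0,0,4],"fingers": 1},{"dp": [-2,18,0],"delta_rot": [0,0,2],"fingers": 1},{"dp": [-2,14,0],"delta_rot": [0,0,1],"fingers": 1},{"dp": [-1,8,0],"delta_rot": [0,0,0],"fingers": 1},{"dp": [0,3,0],"delta_rot": [0,0,0],"fingers": 1},{"dp": [0,0,0],"delta_rot": [0,0,0],"fingers": 1}])

```text
time: 46.6
tcp_pos: [0.5425, -0.0675, 0.0991]
tcp_rot: [-0.0, 0.996, -0.09, -0.001]
wrist_force: [0.1, -0.3, -2.1]
gripper_width: 0.473
```

```bash
python3 st.py
```

```text
t 46.6 [542.5 -67.5  99.1] yaw -10.34 tilt z [-0.0014  0.0003] F [ 0.1 -0.3 -2.1] w 43.5
```

Request:
drive_tool(increments=[{"dp": [0,5,-5],"delta_rot": [0,-0.1,2.5],"fingers": 1},{"dp": [0,1,-15],"delta_rot": [0,0,0],"fingers": 1},{"dp": [0,0,-12],"delta_rot": [0,0,0],"fingers": 1},{"dp": [0,0,-4],"delta_rot": [0,0,0],"fingers": 1},{"dp": [0,0,0],"delta_rot": [0,0,0],"fingers": 1}])

```text
time: 47.1
tcp_pos: [0.544, -0.0646, 0.0627]
tcp_rot: [0.001, 0.998, -0.07, 0.002]
wrist_force: [0.0, -0.3, -2.8]
gripper_width: 0.473
```

```bash
python3 st.py
```

```text
t 47.1 [544.  -64.6  62.7] yaw -8.01 tilt z [ 0.0029 -0.0019] F [ 0.  -0.3 -2.8] w 43.5
```

Request:
drive_tool(increments=[{"dp": [-2,4,-5],"delta_rot": [0.1,0.2,0.3],"fingers": 1},{"dp": [0,0,-2],"delta_rot": [0,0,0],"fingers": 1},{"dp": [0,0,0],"delta_rot": [0,0,0],"fingers": 1}])

```text
time: 47.4
tcp_pos: [0.5426, -0.061, 0.056]
tcp_rot: [0.0, 0.998, -0.067, 0.0]
wrist_force: [-0.3, 0.8, -2.3]
gripper_width: 0.473
```

```bash
python3 st.py
```

```text
t 47.4 [542.6 -61.   56. ] yaw -7.74 tilt z [ 0.0004 -0.0005] F [-0.3  0.8 -2.3] w 43.5
```

Request:
drive_tool(increments=[{"dp": [-0.3,0.5,-3],"delta_rot": [0,0,0],"fingers": 1},{"dp": [0,0,-2],"delta_rot": [0,0,0],"fingers": 1},{"dp": [0,0,-1],"delta_rot": [0,0,0],"fingers": 1},{"dp": [0,0,-1],"delta_rot": [0,0,0],"fingers": 1}])

```text
time: 47.8
tcp_pos: [0.543, -0.0609, 0.0509]
tcp_rot: [0.001, 0.998, -0.067, 0.001]
wrist_force: [-5.2, 1.5, 8.9]
gripper_width: 0.474
```

```bash
python3 st.py
```

```text
t 47.8 [543.  -60.9  50.9] yaw -7.71 tilt z [ 0.0014 -0.0017] F [-5.2  1.5  8.9] w 43.6
```

Landed at the expected height. Release, rise and move clear.

Request:
drive_tool(increments=[{"dp": [0,0,1],"delta_rot": [0,0,0],"fingers": -1},{"dp": [0,0,0],"delta_rot": [0,0,0],"fingers": -1},{"dp": [0,0,0],"delta_rot": [0,0,0],"fingers": -1},{"dp": [0,0,15],"delta_rot": [0,0,0],"fingers": -1},{"dp": [0,0,35],"delta_rot": [0,0,0],"fingers": -1},{"dp": [0,0,40],"delta_rot": [0,0,0],"fingers": -1},{"dp": [0,0,40],"delta_rot": [0,0,0],"fingers": -1},{"dp": [-10,-20,20],"delta_rot": [0,0,0],"fingers": -1},{"dp": [-15,-40,0],"delta_rot": [0,0,0],"fingers": -1},{"dp": [-15,-40,0],"delta_rot": [0,0,0],"fingers": -1}])

```text
time: 48.8
tcp_pos: [0.5042, -0.1599, 0.2168]
tcp_rot: [0.002, 0.998, -0.063, 0.006]
wrist_force: [0.5, -0.8, -0.6]
gripper_width: 1.003
```

Request:
drive_tool(increments=[{"dp": [-10,-40,0],"delta_rot": [0,0,0],"fingers": -1},{"dp": [-5,-30,0],"delta_rot": [0,0,0],"fingers": -1},{"dp": [0,-15,0],"delta_rot": [0,0,0],"fingers": -1},{"dp": [0,0,0],"delta_rot": [0,0,0],"fingers": -1}])

```text
time: 49.2
tcp_pos: [0.4879, -0.2524, 0.2232]
tcp_rot: [0.005, 0.998, -0.065, 0.009]
wrist_force: [0.7, 0.5, 0.2]
gripper_width: 1.002
```

```bash
python3 st.py
python3 - <<'E'
from h import *
d=grab("top","t7"); m=masks(d["img"])
for k in("yellow","red","blue","orange"):
    for x in comps(m[k],20):
        if 60<x[1][0]<350: print(k,x[0],x[1].round(1),(unproj(d,x[1],.034 if k=="orange" else .006)[0]*1000).round(1),(unproj(d,x[1],.124)[0]*1000).round(1))
d=grab("scene","s7")
E
```

```text
t 49.2 [ 487.9 -252.4  223.2] yaw -7.5 tilt z [ 0.0178 -0.0111] F [0.7 0.5 0.2] w 92.2
yellow [208 206  27  28 208] [225.  220.7] [557.6  70.7   6. ] [554.4  62.8 124. ]
yellow [210 213  12  11 104] [215.9 218.2] [562.5  90.8   6. ] [558.6  79.9 124. ]
red [240 211  27  28 209] [250.5 224.7] [550.4  14.8   6. ] [548.3  15.1 124. ]
red [250 219  10  11  93] [254.5 224.2] [551.8   6.1   6. ] [549.5   7.7 124. ]
blue [272 216  22  28 225] [279.9 229.6] [541.6 -50.    6. ] [540.8 -40.1 124. ]
blue [287 225  11  11  96] [292.3 229.9] [541.6 -77.2   6. ] [540.8 -63.4 124. ]
orange [108 211  14   4  46] [114.7 212.2] [568.3 301.2  34. ] [564.5 268.  124. ]
orange [102 268  14   5  51] [108.6 270.1] [448.3 305.3  34. ] [458.6 271.7 124. ]
```

View pics/t7.png

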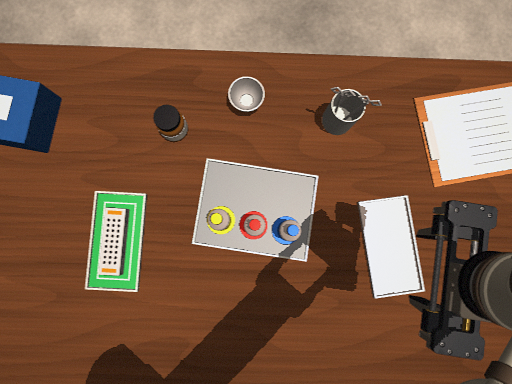

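View pics/s7.png

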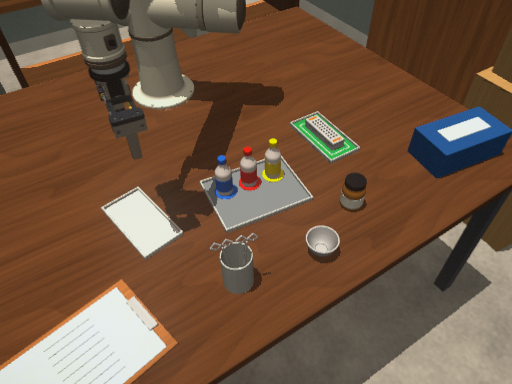

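Request:
drive_tool(increments=[{"dp": [0,0,0],"delta_rot": [0,0,0],"fingers": -1},{"dp": [0,0,0],"delta_rot": [0,0,0],"fingers": -1}])

```text
time: 49.5
tcp_pos: [0.4889, -0.2476, 0.2227]
tcp_rot: [0.004, 0.998, -0.063, 0.009]
wrist_force: [0.6, -0.7, 0.2]
gripper_width: 0.998
```

```bash
python3 -c "
from cell import env
print(env.finish_job())"
```

```text
the job is handed in; nothing more can be done
None
```

I finished the job in the order asked and handed it in at about 49.5 s. First I stood all three bottles in the white tray. Then I laid the cassette in the work tray's white rectangle, and after that I put yellow, red and blue back on their own spots.

In the last top and scene pictures, all three bottles stand upright, and the amber jar stands where it was in the first pictures. The cassette lies flat inside the rectangle, about 1 mm from its centre. Measured by the top camera, the caps sit 1.5 mm (blue and yellow) to 2 mm (red) from their spot centres.

**Accuracy:** The top and scene cameras disagreed by about 2 mm on the spot positions. I placed the bottles by an average of the camera readings, so the centring is only known to about that much.

**Forces:** The highest wrist force I read was about 11 N, when bottles or the cassette were set down. The hand-in reported no verdict.

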